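Fit hub and end cap to a gear unit in a tilted assembly stand

TASK

Fit the gear unit held in the tilted stand: first seat the two-eared hub, flange face down, on the unit's centring spigot, fully home and with its two ears over the two bolt holes of the unit's face. Then seat the round end cap, flange face down, on the spigot on top of the hub, fully home. Lower both gently, let go of them, and leave everything else on the table where it is.

Things in the scene. Friction and masses are not known exactly. Their poses are not given: they have to be found in the camera images.
- spigot (a point): Centre of the gear unit's flat steel mounting face (92 mm along x, 56 mm along y, about 120 mm above the table), at the foot of its spigot, a round boss 36 mm in diameter, 8 mm high, chamfered 2.5 mm. z: square out of the face, tipped 23 to 30 degrees from vertical towards the robot's side; x: up the slope, along the line of the two bolt holes (dark dots at x = +-34 mm); y: level.
- unit: The gear unit: grey round housing, motor below, clamped in a fixed stand (base 150 x 160 mm, two cheeks 148 mm over all, at least 10 mm below the face plane); it stays as clamped. Origin on the stand's level pivot, 85 mm above the table, 45 mm below the face centre along the spigot; axes as spigot.
- hub_center (a point): Centre of the loose aluminium hub, 27 mm above its flange face, 54 mm tall in all, 0.3 kg, lying flange face down. z up its axis, x along its two ears. Oval flange 88 mm (x) by 50 mm (y), 14 mm thick, under a round body 50 mm in diameter: fingers closing along y can reach past the flange, along x the ears are in the way. Seated, this point is 27 mm out from the gear unit's face.
- hub: The same hub; origin at the centre of its flange face (underside), axes as hub_center. Bolt holes in the ears at x = +-34 mm. In the flange face is a round recess, 39 mm in diameter and 9.5 mm deep, that fits over the gear unit's spigot.
- hub_shoulder (a point): Centre of the hub's flat shoulder, 46 mm above its flange face, at the foot of the hub's top spigot, a round boss 28 mm in diameter and 8 mm high with a 2.5 mm chamfer; axes as the hub's. The end cap sits on it.
- cap_center (a point): Centre of the loose aluminium end cap, 23 mm above its flange face, 46 mm tall in all, 0.2 kg, lying flange face down; z up its axis, the same all round. Round flange 58 mm in diameter, 12 mm thick; above it a round housing 38 mm in diameter, to be gripped above the flange. Seated, this point is 23 mm out from the hub's shoulder.
- cap: The same end cap; origin at the centre of its flange face (underside). In the flange face is a round recess, 31 mm in diameter and 9.5 mm deep, that fits over the hub's top spigot.
- cup: Bystander: clear plastic cup, 74 mm in diameter, 105 mm tall, light; origin under its centre.
- bottle: Bystander: green glass bottle, 64 mm in diameter, 210 mm tall; origin under its centre.
- bearing: Bystander: ball bearing ring lying flat, 42 mm outside, 20 mm bore, 12 mm thick; origin under its centre.
- pulley: Bystander: small toothed aluminium belt pulley standing on its flange, 40 mm in diameter, 28 mm tall; origin under its centre.
- screwdriver: Bystander: black-handled screwdriver lying on the table, 190 mm long; x towards its tip.
- wrench: Bystander: steel wrench lying flat, 170 mm long; x along it.
Not all that is in view belongs to the job. Leave any orange or purple look-alike of the cap alone.

How it is judged (in metres and radians):
On the way, in this order (a step that is already met when the one before it is completed fails the run):
1. the hub sits fully home on the gear unit's spigot, ears over the bolt holes, and is let go (z of hub_center in the frame of spigot between 0.024 and 0.0295 m and x of hub_center in the frame of spigot between -0.004 and 0.004 m and y of hub_center in the frame of spigot between -0.004 and 0.004 m and angle between the z axis of hub_center and the z axis of spigot, either way round below 0.06 rad and angle between the x axis of hub_center and the x axis of spigot, either way round below 0.12 rad and contact force between the fingers and hub below 0.1 N), for 0.2 s.
2. the end cap sits fully home on the hub's top spigot and is let go (z of cap_center in the frame of hub_shoulder between 0.02 and 0.0255 m and x of cap_center in the frame of hub_shoulder between -0.004 and 0.004 m and y of cap_center in the frame of hub_shoulder between -0.004 and 0.004 m and angle between the z axis of cap_center and the z axis of hub_shoulder, either way round below 0.06 rad and contact force between the fingers and cap below 0.1 N), for 0.2 s.
At the end, for the whole second after the job is handed in: Hub flange down on the unit's spigot: within 4 mm of centre, under 2.5 mm proud, square to 0.06 rad, ears in line with the bolt holes to 0.12 rad (either way round). Cap flange down on the hub's shoulder: within 4 mm, under 2.5 mm proud, square to 0.06 rad. Both at rest (z of hub_center in the frame of spigot between 0.024 and 0.0295 m and x of hub_center in the frame of spigot between -0.004 and 0.004 m and y of hub_center in the frame of spigot between -0.004 and 0.004 m and angle between the z axis of hub_center and the z axis of spigot, either way round below 0.06 rad and angle between the x axis of hub_center and the x axis of spigot, either way round below 0.12 rad and z of cap_center in the frame of hub_shoulder between 0.02 and 0.0255 m and x of cap_center in the frame of hub_shoulder between -0.004 and 0.004 m and y of cap_center in the frame of hub_shoulder between -0.004 and 0.004 m and angle between the z axis of cap_center and the z axis of hub_shoulder, either way round below 0.06 rad and linear speed of each of hub, cap below 0.02 m/s); the robot touches nothing.
It fails at once if the hub is banged or forced onto the gear unit (over 60 N) (contact force between hub and unit above 60 N).
It fails at once if the end cap is banged or forced onto the hub (over 60 N) (contact force between cap and hub above 60 N).
It fails at once if a bystander is pushed from its place (over 30 mm) (distance of any of cup, bottle, bearing, pulley, screwdriver, wrench from where it was at the start of the episode above 0.03 m).
It fails at once if the cup or the bottle is tipped over (angle between any of cup, bottle's own z axis and vertical above 0.5 rad).
It also fails if it takes over 69 s, if anything falls off the work surface, if the arm or the gripper's body presses on something with over 40 N, if the wrist force passes 120 N, or if a joint passes its speed limit or range.

ROBOT

A 6-joint arm with a two-finger parallel gripper is mounted at the origin on the work surface. World frame = base frame: x ahead of the robot, y to its left, z up, the work surface at z = 0. Lengths are in mm, angles in rad, forces in N, time in s.
With the tool pointing down it reaches from about 425 to 950 mm from the base axis. Payload 14.7 kg.
Tool frame: the origin (TCP) lies at the very end of the fingers, on their centre line; the grasp point (between the pads) lies 19 mm behind it (pinch_z is the distance from the TCP to the grasp point, in mm); z points along the fingers, y is the direction in which the jaws open and shut (so a half turn about z gives the same grasp; the last joint's range is limited). The gripper opens to 85 mm and grips with 20 to 120 N. Pads are 22 mm wide; open, the fingers measure 114 mm over their backs; the gripper's body (76 mm by 85 mm) begins 54 mm behind the grasp point. The pads swing forward as they close: fully open they stand 13 mm farther back than shut.
Start: joints at [1.149, 0.48, 1.596, -0, 1.065, -0.047], TCP at [237.932, 604.881, 203.797] pointing down, gripper open.
Joint ranges: [-2.75, 2.75], [-0.82, 2.05], [0.23, 2.67], [-1.56, 4.7], [0.09, 2.69], [-2.92, 2.92]. Speed limits (rad/s): [1.89, 1.89, 2.39, 3.01, 3.01, 3.01].

INTERFACE

Orientations are given as a unit quaternion [w, x, y, z].
In Python, from workcell import * gives the robot as it stands.
- The arm moves only by the tool carry_out, never from a script. Its argument "motion" is a list of rows, each a list of 3 entries, a list of its own where there are three numbers: the finger opening in cm, from 0 to 8.54, then the shift along the tool's x, y, z in cm, then the turn, a rotation vector about the tool's x, y, z in degrees. A call has 1 to 12 rows; each row shifts and turns the commanded pose from where the row before left it, along the tool's axes as they then stand; what a row does not reach is not made up. A row lasts 1/8 s, in which the tool goes at most 62.5 mm and 10.7 degrees, less where a joint would pass 70% of its speed; a pose out of reach is approached as far as the arm can. A call is refused whole if a number of a shift passes 6.25 or a number of a turn 10.7, either way. A call with a gripper value outside its range is refused whole. The fingers move at their own pace and stop on an object; the grip force is fixed at half the most. Time passes only in rows, so rows that do not move let the fingers close. It gives the time, the measured TCP pose, the force and the opening at its end, in the units of the state.
- get_state(): the state, without advancing time (a new reading comes with each control period).
- camera(name): name is "side" or "top"; returns a dict with "img" (400x640x3 uint8, red, green, blue), "fx", "fy", "cx", "cy" (pixels), "R" (3x3) and "t" (3): a world point X has camera coordinates R X + t. Camera axes: x right, y down, z forward; pixel columns grow to the right and rows downward; lengths in mm; the calibration is good to about 2 mm. A picture is of the moment at which its call begins. There is no depth.
- sign_off(): hands the job in, once; it reports no verdict.
The state is a dict: "t": time; "joints": joint angles; "dq": joint speeds; "effort": joint torques, N m; "position": TCP position; "eef_rot": TCP orientation; "wrist_force": force on the tool from outside, world axes, zero at the start; "ft_torque": the same for the moment, N m; "gripper_width": opening from 0.0 (shut) to 1.0 (fully open).
Only numpy, scipy, OpenCV 4.12 (cv2) and the standard library are available. Lean on these libraries where they do the work, as an engineer would, in place of code of your own. Each camera call takes 0.05 s, during which the arm holds its last target.

## Working session

There is one attempt and no reset: what is moved stays moved. The work goes in short steps, Python scripts to look and compute and a tool call to move; the robot and the scene stay as the last step left them, time stands still between calls to the robot, and variables do not carry over. Pictures are saved under pics/ and viewed, and the job is handed in when it is done.

Besides the shell and the picture viewer there is one more tool, called after "Emit:" by a JSON object that holds its "op" and its "data", one argument or row to a line. carry_out: Moves the arm, as the interface text tells. Its arguments: {"type":"object","properties":{"motion":{"type":"array"}},"required":["motion"]}

```bash
mkdir -p pics; ls; python3 - <<'E'
from workcell import *
import cv2,pickle
print(get_state())
for n in("side","top"):
    c=camera(n); pickle.dump(c,open(f"pics/{n}0.pkl","wb"))
    cv2.imwrite(f"pics/{n}0.png",c["img"][:,:,::-1])
    print(n,c["fx"],c["fy"],c["cx"],c["cy"],c["R"],c["t"])
E
```

```text
pics
{'t': 0.0, 'joints': array([ 1.14939319e+00,  4.80856705e-01,  1.59687413e+00,  7.09342299e-06,
        1.06509849e+00, -4.66057236e-02]), 'dq': array([-0.00133652,  0.00190695,  0.000711  ,  0.00053789,  0.001186  ,
       -0.0012447 ]), 'effort': array([ 4.15116199e-03, -9.50651836e+01, -4.30178475e+01, -7.10183826e-05,
        1.28150621e-02, -4.44248849e-05]), 'position': array([237.75217381, 604.47478409, 203.15618099]), 'eef_rot': array([-1.46393569e-04,  1.86305432e-01,  9.82491681e-01, -6.00764126e-04]), 'wrist_force': array([-0.23073081, -0.88088533, -0.26009619]), 'ft_torque': array([-0.03649125, -0.02919941, -0.01716263]), 'gripper_width': 1.001189185303069}
side 434.26226571950036 434.26226571950036 319.10349068254664 198.62928803854777 [[ 0.85528569 -0.51809122  0.00823886]
 [-0.24754493 -0.4225222  -0.87189248]
 [ 0.45520094  0.74367767 -0.48962804]] [-450.6112366   215.95611637 1038.58814767]
top 448.96544788392504 448.96544788392504 317.31064379995246 200.60147674054176 [[-0.01864853 -0.99981629  0.0044301 ]
 [-0.99263306  0.01798365 -0.11981733]
 [ 0.11971565 -0.00663188 -0.99278607]] [ -38.35670005  540.00202617 1182.37880919]
```

View pics/side0.png

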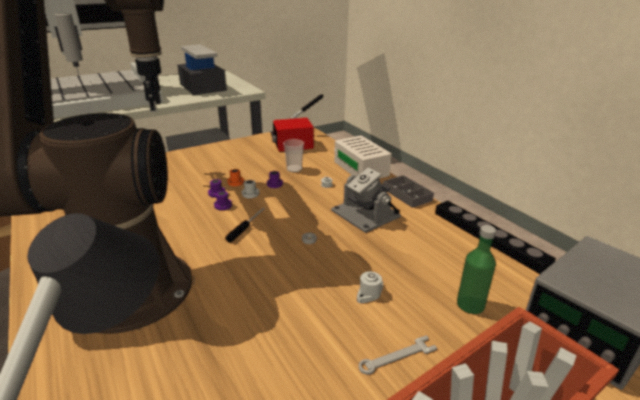

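View pics/top0.png

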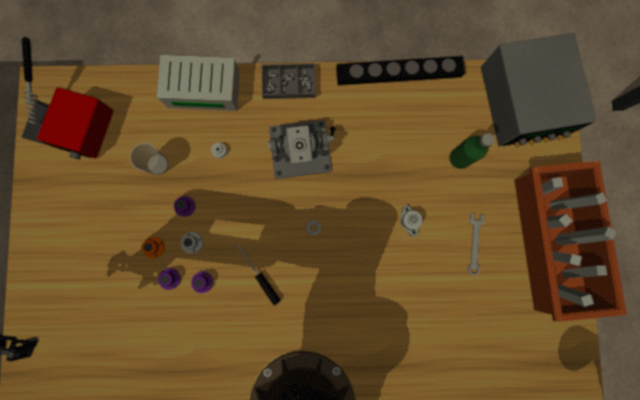

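```bash
cat > h.py <<'E'
import numpy as np,cv2,pickle
from scipy.spatial.transform import Rotation as Rn
from scipy.optimize import least_squares
def load(n): return pickle.load(open(f"pics/{n}.pkl","rb"))
def proj(c,X):
    X=np.atleast_2d(X); p=X@np.array(c["R"]).T+c["t"]
    return np.c_[c["fx"]*p[:,0]/p[:,2]+c["cx"],c["fy"]*p[:,1]/p[:,2]+c["cy"]]
def onplane(c,uv,z):
    R=np.array(c["R"]);o=-R.T@c["t"];d=R.T@np.array([(uv[0]-c["cx"])/c["fx"],(uv[1]-c["cy"])/c["fy"],1]);return o+d*(z-o[2])/d[2]
def crop(n,out,x0,y0,w,h,s):
    c=load(n);im=c["img"][y0:y0+h,x0:x0+w,::-1];cv2.imwrite(out,cv2.resize(im,None,fx=s,fy=s,interpolation=cv2.INTER_CUBIC))
E
python3 - <<'E'
from h import *
s,t=load("side0"),load("top0")
X=[[238,605,204],[0,0,0]]
print(proj(s,X),proj(t,X))
for uv in [(412,220),(191,243),(299,145)]: print(uv,onplane(t,uv,0),onplane(t,uv,54))
for uv in [(371,287),(250,188),(364,178)]: print(uv,onplane(s,uv,27))
crop("top0","pics/a.png",255,105,90,80,8)
crop("side0","pics/b.png",320,150,100,90,7)
crop("top0","pics/c.png",380,190,80,60,8)
crop("side0","pics/d.png",335,255,70,60,8)
crop("top0","pics/e.png",140,190,90,110,5)
crop("side0","pics/f.png",190,150,110,70,7)
E
```

```text
[[156.99339282 118.43213019]
 [130.69054085 288.92647909]] [[ 28.18077211 330.32621329]
 [302.7460788  405.64765116]]
(412, 220) [ 484.32336531 -309.47726737    0.        ] [ 480.37537424 -297.73941501   54.        ]
(191, 243) [432.22873192 300.28247481   0.        ] [430.55172099 285.43885074  54.        ]
(299, 145) [7.02015269e+02 2.01550265e-01 0.00000000e+00] [688.57735612  -1.5605378   54.        ]
(371, 287) [ 478.80606007 -312.1367563    27.        ]
(250, 188) [432.45688783 285.11722192  27.        ]
(364, 178) [802.26016864 154.6430937   27.        ]
```

```bash
cd pics; python3 -c "
import cv2
for n in 'abcdef': print(n,cv2.imread(n+'.png').shape)"
```

```text
a (640, 720, 3)
b (630, 700, 3)
c (480, 640, 3)
d (480, 560, 3)
e (550, 450, 3)
f (490, 770, 3)
```

View pics/a.png

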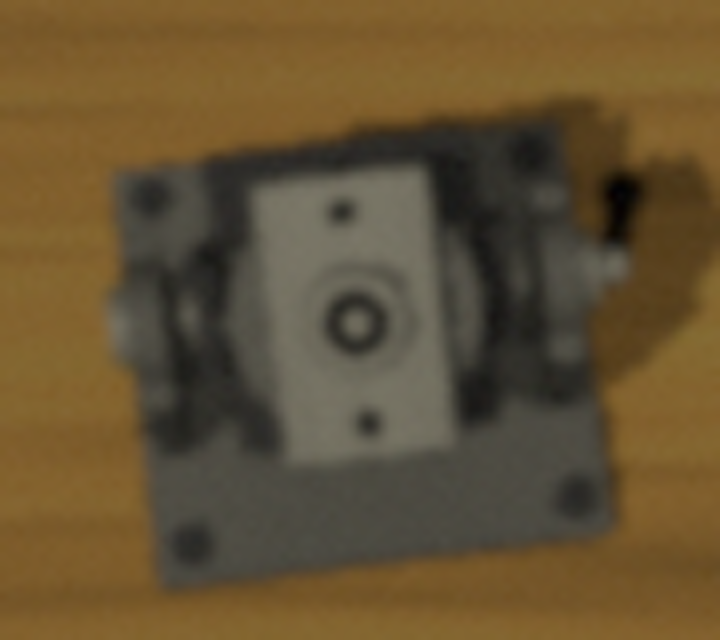

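View pics/b.png

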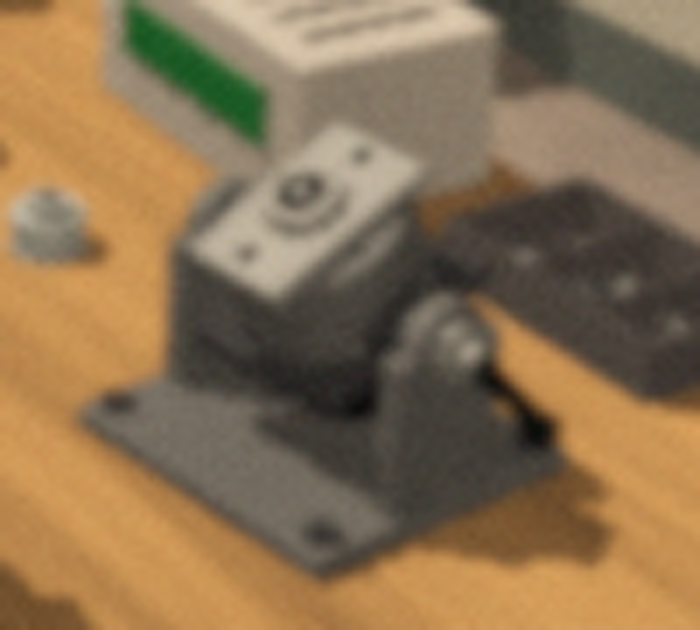

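View pics/c.png

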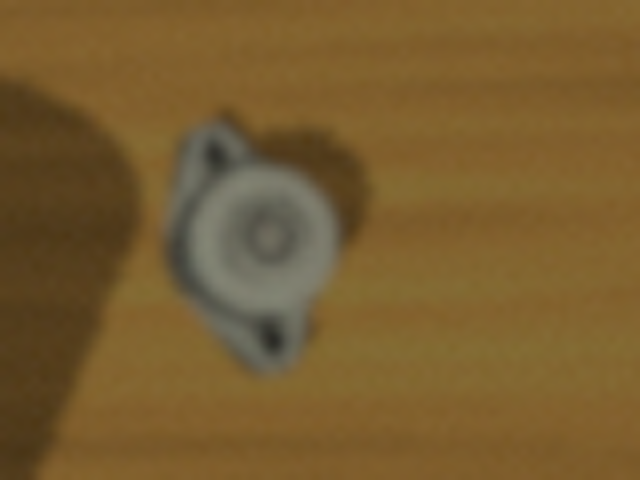

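View pics/d.png

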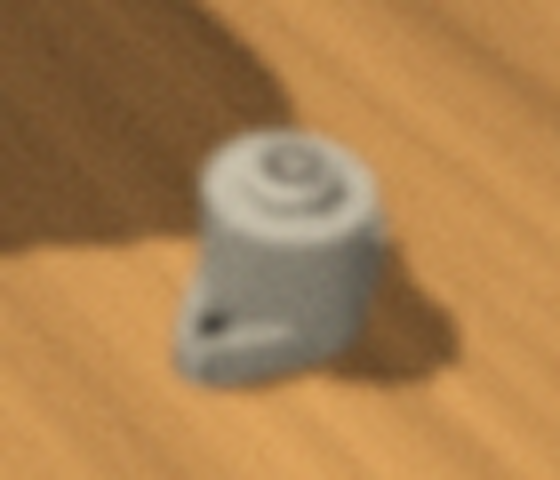

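View pics/e.png

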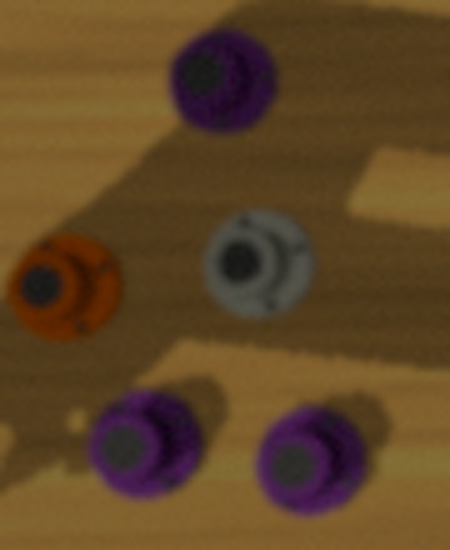

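View pics/f.png

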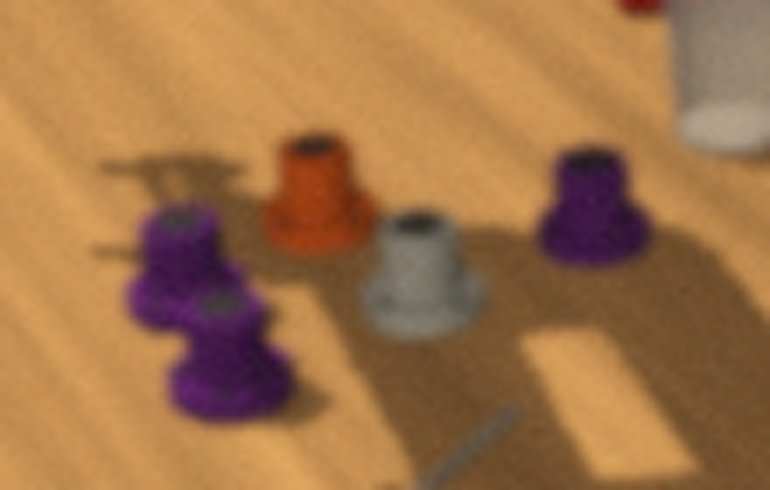

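```bash
cat > fit.py <<'E'
from h import *
def full(uv,x0,y0,s): return np.array([x0+(uv[0]+.5)/s-.5,y0+(uv[1]+.5)/s-.5])
def frame(th,psi):
    # z tipped toward -X rotated by psi about vertical
    return Rn.from_euler('z',psi)*Rn.from_euler('y',-th)
if __name__=="__main__":
    s,t=load("side0"),load("top0")
    A=lambda u:full(u,255,105,8); B=lambda u:full(u,320,150,7)
    M=[(34,0,0),(-34,0,0),(0,0,8),(46,28,0),(46,-28,0),(-46,-28,0),(-46,28,0)]
    T=[(342,211),(369,423),(356,323),(250,183),(432,165),(455,440),(287,465)]
    S=[(362,154),(246,253),(300,192),(342,122),(425,165),(278,300),(190,245)]
    M=np.array(M,float);T=np.array([A(u) for u in T]);S=np.array([B(u) for u in S])
    def pts(p): 
        th,psi=p[2:4];R=frame(th,psi);return R.apply(M)+[p[0],p[1],85+45*np.cos(th)]
    for free in (0,1):
      def f(p):
        X=pts(p);r=[(proj(s,X)-S-p[4:6]*free).ravel(),(proj(t,X)-T-p[6:8]*free).ravel()]
        return np.r_[r[0],r[1],p[4:]*.5]
      o=least_squares(f,[690,0,.45,0,0,0,0,0],loss='soft_l1',x_scale=[1,1,.01,.01,1,1,1,1])
      p=o.x;print("unit",p[:2],85+45*np.cos(p[2]),"tilt,yaw deg",np.degrees(p[2:4]),p[4:]);X=pts(p)
      print((proj(s,X)-S).round(1).tolist(),(proj(t,X)-T).round(1).tolist())
    A=lambda u:full(u,380,190,8); B=lambda u:full(u,335,255,8)
    T=[A((269,237)),A((215,155)),A((272,336))];S=[B((292,163)),B((212,322))]
    def f(p):
        R=Rn.from_euler('z',p[2]);X=R.apply([(0,0,54.),(34,0,14),(-34,0,14)])+[p[0],p[1],0]
        return np.r_[(proj(t,X)-T).ravel(),(proj(s,X[[0,2]])-S).ravel()]
    o=least_squares(f,[480,-300,.3],x_scale=[1,1,.01]);print("hub",o.x[:2],np.degrees(o.x[2]),o.fun.round(1))
    A=lambda u:full(u,140,190,5); B=lambda u:full(u,190,150,7)
    print("cap top cam",onplane(t,A((240,261)),46),onplane(t,A((259,264)),8),"side",onplane(s,B((418,222)),46))
E
python3 fit.py
```

```text
unit [673.76790884  -4.71687812] 125.7017708992613 tilt,yaw deg [25.24615121  5.23351996] [0. 0. 0. 0.]
[[-0.3, 0.2], [0.0, 0.3], [-0.3, -0.1], [-1.0, -1.0], [0.0, -0.5], [-1.2, -0.2], [-1.0, 0.4]] [[0.5, -0.4], [0.1, -0.5], [0.3, -0.5], [0.3, -0.5], [-0.2, -0.6], [0.7, 0.7], [-0.0, -0.1]]
unit [673.83554189  -4.53034272] 125.88672970544138 tilt,yaw deg [24.68823073  5.30615599] [-0.50563687 -0.20699648  0.16147036 -0.3545098 ]
[[-0.3, 0.2], [-0.0, 0.1], [-0.3, -0.2], [-0.9, -1.0], [0.0, -0.5], [-1.2, -0.4], [-1.1, 0.2]] [[0.4, -0.5], [0.0, -0.6], [0.2, -0.6], [0.2, -0.6], [-0.3, -0.7], [0.6, 0.7], [-0.1, -0.1]]
hub [ 483.52921388 -301.49628215] 15.751083849011158 [ 0.2 -0.4 -0.1 -0.8  0.5  0.3 -0.4 -0.2 -0.5  0.3]
cap top cam [434.1268252  296.65968915  46.        ] [433.59038851 297.01857295   8.        ] side [436.15506514 296.29242014  46.        ]
```

```bash
cat > plan.py <<'E'
from h import *
from workcell import *
def pose():
    st=get_state();q=st["eef_rot"];return st["position"],Rn.from_quat([q[1],q[2],q[3],q[0]]),st
def down(a):
    a=np.radians(a);return Rn.from_matrix(np.c_[[-np.sin(a),np.cos(a),0],[np.cos(a),np.sin(a),0],[0,0,-1.]])
def plan(wps,g,start=None):
    """wps: (pos,R,n)"""
    if start: p,R=start
    else: p,R,_=pose()
    p=np.array(p,float);k=0;rows=[]
    for P,Q,n in wps:
        P=np.array(P,float);p0=p.copy();R0=R;rv=(R0.inv()*Q).as_rotvec()
        for i in range(1,n+1):
            pt=p0+(P-p0)*i/n;Rt=R0*Rn.from_rotvec(rv*i/n)
            d=(R.inv().apply(pt-p)/10).round(2);w=np.degrees((R.inv()*Rt).as_rotvec()).round(1)
            p=p+R.apply(d*10);R=R*Rn.from_rotvec(np.radians(w))
            rows.append([g,d.tolist(),w.tolist()])
    for i in range(0,len(rows),12):print("CALL");print("["+",".join("[%g,[%g,%g,%g],[%g,%g,%g]]"%(r[0],*(np.array(r[1])+0),*(np.array(r[2])+0)) for r in rows[i:i+12])+"]")
    return p,R
E
python3 - <<'E'
from plan import *
plan([((480,350,215),down(20),9),((540,-40,215),down(-35),10),((483.5,-301.5,150),down(-74.25),8)],8.54)
E
```

```text
CALL
[[8.54,[-3.54,-1.65,-0.13],[0,0,5.4]],[8.54,[-3.68,-1.3,-0.13],[0,0,5.4]],[8.54,[-3.78,-0.96,-0.13],[0,0,5.4]],[8.54,[-3.86,-0.59,-0.13],[0,0,5.4]],[8.54,[-3.9,-0.23,-0.12],[0,0,5.4]],[8.54,[-3.9,0.14,-0.13],[0,0,5.3]],[8.54,[-3.87,0.5,-0.13],[0,0,5.4]],[8.54,[-3.81,0.86,-0.13],[0,0,5.4]],[8.54,[-3.71,1.22,-0.13],[0,0,5.4]],[8.54,[-3.87,-0.77,0],[0,0,5.5]],[8.54,[-3.93,-0.4,0.01],[0,0,5.5]],[8.54,[-3.94,-0.02,0],[0,0,5.5]]]
CALL
[[8.54,[-3.93,0.36,0],[0,0,5.5]],[8.54,[-3.88,0.74,0.01],[0,0,5.5]],[8.54,[-3.79,1.1,0],[0,0,5.5]],[8.54,[-3.66,1.46,0.01],[0,0,5.5]],[8.54,[-3.51,1.8,0],[0,0.1,5.5]],[8.54,[-3.32,2.14,0],[0,0,5.5]],[8.54,[-3.1,2.44,-0.01],[0,0,5.5]],[8.54,[-3.08,1.29,0.81],[0,0,4.9]],[8.54,[-2.96,1.56,0.81],[0,0,4.9]],[8.54,[-2.82,1.8,0.81],[0,0,4.9]],[8.54,[-2.66,2.04,0.81],[0,0,4.9]],[8.54,[-2.47,2.25,0.81],[0,0,4.9]]]
CALL
[[8.54,[-2.27,2.46,0.82],[0,0,5]],[8.54,[-2.04,2.64,0.81],[0,0,4.9]],[8.54,[-1.82,2.81,0.81],[0,0,4.9]]]
```

Emit:
{"op": "carry_out", "data": {
  "motion": [
    [8.54, [-3.54, -1.65, -0.13], [0, 0, 5.4]],
    [8.54, [-3.68, -1.3, -0.13], [0, 0, 5.4]],
    [8.54, [-3.78, -0.96, -0.13], [0, 0, 5.4]],
    [8.54, [-3.86, -0.59, -0.13], [0, 0, 5.4]],
    [8.54, [-3.9, -0.23, -0.12], [0, 0, 5.4]],
    [8.54, [-3.9, 0.14, -0.13], [0, 0, 5.3]],
    [8.54, [-3.87, 0.5, -0.13], [0, 0, 5.4]],
    [8.54, [-3.81, 0.86, -0.13], [0, 0, 5.4]],
    [8.54, [-3.71, 1.22, -0.13], [0, 0, 5.4]],
    [8.54, [-3.87, -0.77, 0], [0, 0, 5.5]],
    [8.54, [-3.93, -0.4, 0.01], [0, 0, 5.5]],
    [8.54, [-3.94, -0.02, 0], [0, 0, 5.5]]
  ]
}}

```text
t: 1.6
position: [498.0, 232.0, 215.0]
eef_rot: [-0.0, 0.686, 0.727, -0.0]
wrist_force: [0.2, 0.1, -0.5]
gripper_width: 0.998
```

Emit:
{"op": "carry_out", "data": {
  "motion": [
    [8.54, [-3.93, 0.36, 0], [0, 0, 5.5]],
    [8.54, [-3.88, 0.74, 0.01], [0, 0, 5.5]],
    [8.54, [-3.79, 1.1, 0], [0, 0, 5.5]],
    [8.54, [-3.66, 1.46, 0.01], [0, 0, 5.5]],
    [8.54, [-3.51, 1.8, 0], [0, 0.1, 5.5]],
    [8.54, [-3.32, 2.14, 0], [0, 0, 5.5]],
    [8.54, [-3.1, 2.44, -0.01], [0, 0, 5.5]],
    [8.54, [-3.08, 1.29, 0.81], [0, 0, 4.9]],
    [8.54, [-2.96, 1.56, 0.81], [0, 0, 4.9]],
    [8.54, [-2.82, 1.8, 0.81], [0, 0, 4.9]],
    [8.54, [-2.66, 2.04, 0.81], [0, 0, 4.9]],
    [8.54, [-2.47, 2.25, 0.81], [0, 0, 4.9]]
  ]
}}

```text
t: 3.1
position: [504.4, -204.1, 173.8]
eef_rot: [-0.001, 0.965, 0.262, 0.0]
wrist_force: [-0.0, 0.0, -0.7]
gripper_width: 1.004
```

Emit:
{"op": "carry_out", "data": {
  "motion": [
    [8.54, [-2.27, 2.46, 0.82], [0, 0, 5]],
    [8.54, [-2.04, 2.64, 0.81], [0, 0, 4.9]],
    [8.54, [-1.82, 2.81, 0.81], [0, 0, 4.9]],
    [8.54, [0, 0, 0], [0, 0, 0]],
    [8.54, [0, 0, 0], [0, 0, 0]]
  ]
}}

```text
t: 3.72
position: [483.5, -300.7, 149.6]
eef_rot: [-0.001, 0.991, 0.137, 0.0]
wrist_force: [0.6, 0.7, 1.1]
gripper_width: 0.997
```

```bash
python3 - <<'E'
from plan import *
p,R,st=pose();print(st["t"],p,R.as_matrix().round(3).tolist(),st["joints"].round(3))
c=camera("side");pickle.dump(c,open("pics/side1.pkl","wb"));c=camera("top");pickle.dump(c,open("pics/top1.pkl","wb"))
print(proj(load("side1"),p),proj(c,p))
crop("side1","pics/s1.png",290,170,160,150,5);crop("top1","pics/t1.png",340,150,160,120,5)
E
```

```text
3.725 [ 483.47883165 -300.67305077  149.57556653] [[0.962, 0.271, 0.0], [0.271, -0.962, 0.002], [0.001, -0.002, -1.0]] [-0.611  0.431  1.839  0.002  0.873  0.683]
[[373.24233509 240.57361778]] [[421.53471258 215.68909611]]
```

View pics/s1.png

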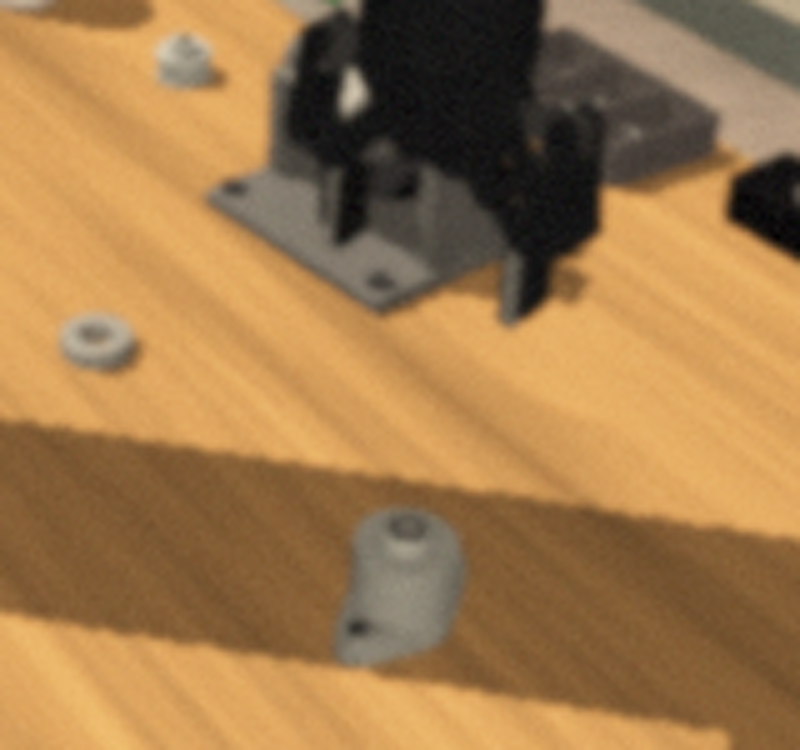

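View pics/t1.png

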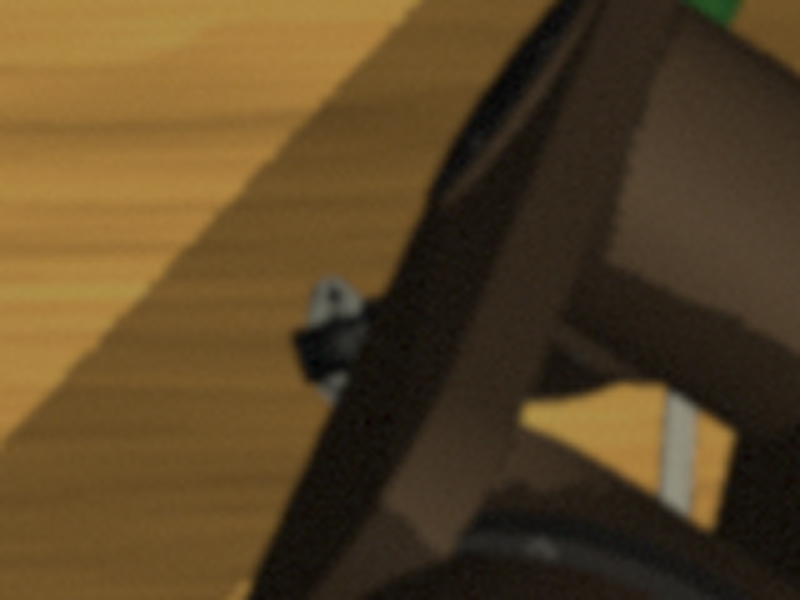

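```bash
python3 - <<'E'
from plan import *
p,R,st=pose();c=load("side1")
for b in (0,13,20):
  for y in(-50,-42.5,42.5,50): print(b,y,(proj(c,p+R.apply([0,y,-b]))-[290,170])*5)
plan([((483.5,-301.5,13),down(-74.25),6)],8.54)
E
```

```text
0 -50 [[328.22984878 308.2031438 ]]
0 -42.5 [[341.11457934 314.56022447]]
0 42.5 [[495.65853278 390.80926781]]
0 50 [[510.09387483 397.93139066]]
13 -50 [[329.66126973 284.32116868]]
13 -42.5 [[342.63635346 290.61174561]]
13 42.5 [[498.3228867  366.09165274]]
13 50 [[512.87050299 373.14462453]]
20 -50 [[330.43974719 271.33297025]]
20 -42.5 [[343.46400661 277.58679419]]
20 42.5 [[499.77274019 352.64114224]]
20 50 [[514.38152849 359.65580519]]
CALL
[[8.54,[-0.01,0.02,2.28],[0,0,0]],[8.54,[-0.02,0.02,2.28],[0,0,0]],[8.54,[-0.01,0.02,2.28],[0,0,0]],[8.54,[-0.01,0.03,2.28],[-0.1,0,0]],[8.54,[-0.02,0.01,2.28],[0,-0.1,0]],[8.54,[-0.01,0.02,2.28],[0,0,0.1]]]
```

```bash
python3 - <<'E'
from h import *
crop("side1","pics/s1b.png",340,190,70,60,10)
E
```

```text
(no output)
```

View pics/s1b.png

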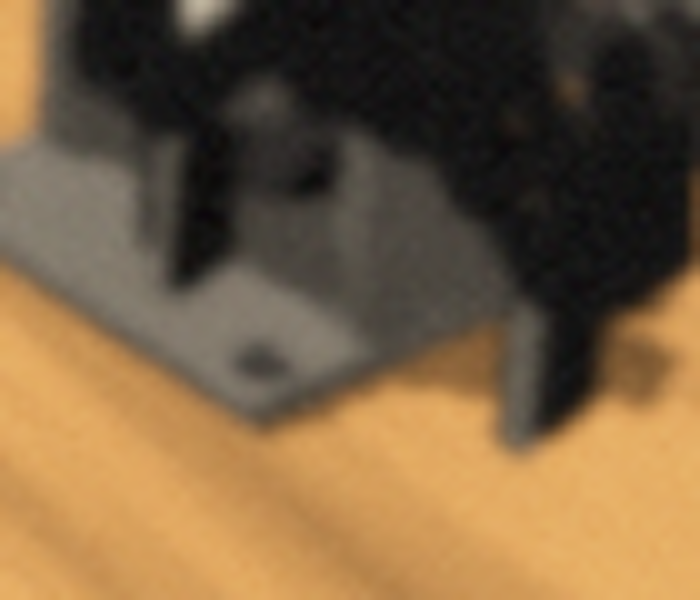

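```bash
python3 - <<'E'
from plan import *
p,R,st=pose();c=load("top1");s=load("side1")
print(p)
for b in (0,13,40):
  for y in(-57,-42.5): print(b,y,proj(c,p+R.apply([[-11,y,-b],[11,y,-b]])))
# solve tip centre from side: two tips, unknown midpoint, assuming separation 85 along tool y, parallel
o=least_squares(lambda q:(proj(s,q[:3]+R.apply([[0,-q[3],0],[0,q[3],0]]))-[[358,218.5],[391.5,234.5]]).ravel(),[483,-300,170,42]);print(o.x,o.fun)
crop("top1","pics/t1b.png",385,190,60,60,10)
E
```

```text
[ 483.84539288 -300.27831058  149.84254493]
0 -57 [[400.57785154 226.63579464]
 [397.76555574 217.98454813]]
0 -42.5 [[406.24527858 224.90591045]
 [403.42168343 216.26322426]]
13 -57 [[401.60939327 226.30167565]
 [398.76111303 217.54776038]]
13 -42.5 [[407.34413557 224.55125514]
 [404.48428655 215.8061053 ]]
40 -57 [[403.83283765 225.58149637]
 [400.90681099 216.60636345]]
40 -42.5 [[409.71262688 223.78682626]
 [406.77444016 214.82090902]]
[ 4640.20350905  4636.71652059 -3939.49859087   408.90911623] [-0.05811328  0.12395286  0.05491117 -0.11712305]
```

View pics/t1b.png

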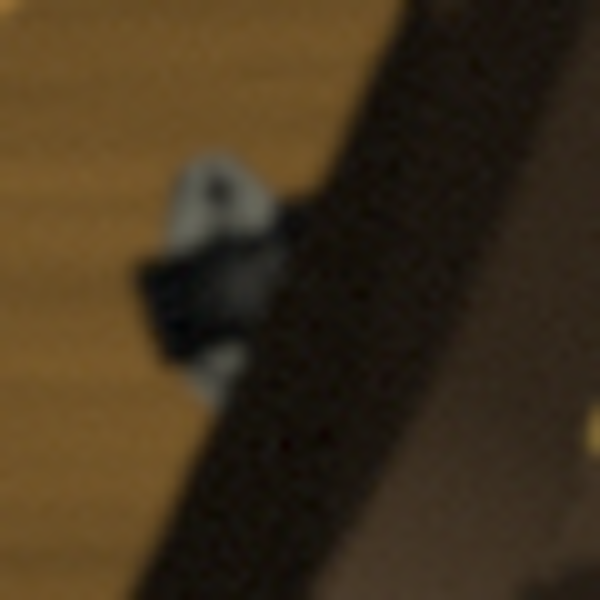

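```bash
python3 - <<'E'
from plan import *
p,R,st=pose();s=load("side1")
for b in (13,25,35):
  for y in(-57,-42.5,42.5,57):
    print(b,y,((proj(s,p+R.apply([[-11,y,-b],[11,y,-b]]))-[340,190])*10).round().tolist())
E
```

```text
13 -57 [[105.0, 376.0], [166.0, 338.0]]
13 -42.5 [[155.0, 401.0], [215.0, 362.0]]
13 42.5 [[467.0, 554.0], [526.0, 511.0]]
13 57 [[523.0, 582.0], [582.0, 538.0]]
25 -57 [[107.0, 331.0], [168.0, 294.0]]
25 -42.5 [[157.0, 356.0], [218.0, 317.0]]
25 42.5 [[472.0, 507.0], [531.0, 465.0]]
25 57 [[529.0, 535.0], [588.0, 492.0]]
35 -57 [[109.0, 294.0], [171.0, 256.0]]
35 -42.5 [[160.0, 318.0], [221.0, 280.0]]
35 42.5 [[476.0, 468.0], [536.0, 426.0]]
35 57 [[533.0, 496.0], [593.0, 452.0]]
```

Emit:
{"op": "carry_out", "data": {
  "motion": [
    [4.4, [0, 0, 0], [0, 0, 0]],
    [4.4, [0, 0, 0], [0, 0, 0]],
    [4.4, [0, 0, 0], [0, 0, 0]],
    [4.4, [0, 0, 0], [0, 0, 0]],
    [4.4, [0, 0, 0], [0, 0, 0]],
    [4.4, [0, 0, 0], [0, 0, 0]]
  ]
}}

```text
t: 4.58
position: [483.7, -301.1, 149.7]
eef_rot: [-0.001, 0.991, 0.137, 0.0]
wrist_force: [0.6, 0.7, 0.7]
gripper_width: 0.517
```

```bash
python3 - <<'E'
from plan import *
p,R,st=pose();print(st["gripper_width"])
s=camera("side");pickle.dump(s,open("pics/side2.pkl","wb"))
crop("side2","pics/s2.png",340,190,70,60,10);crop("side0","pics/s0.png",125,60,60,60,10)
for b in (0,10,20,30,40):
  for y in(-22,22):
    print(b,y,((proj(s,p+R.apply([[-11,y,-b],[11,y,-b]]))-[340,190])*10).round().tolist())
R0=Rn.from_quat([.186305,.98249,-.0006,0]);print(R0.as_matrix().round(2).tolist())
for b in (0,13,40):
  for y in(-42.5,42.5):
    print(b,y,((proj(s,[237.75,604.47,203.16]+R0.apply([[-11,y,-b],[11,y,-b]]))-[125,60])*10).round().tolist())
E
```

```text
0.5171479612224525
0 -22 [[225.0, 487.0], [285.0, 447.0]]
0 22 [[385.0, 567.0], [445.0, 525.0]]
10 -22 [[228.0, 450.0], [288.0, 410.0]]
10 22 [[389.0, 529.0], [449.0, 487.0]]
20 -22 [[230.0, 412.0], [291.0, 373.0]]
20 22 [[392.0, 491.0], [452.0, 449.0]]
30 -22 [[233.0, 374.0], [294.0, 335.0]]
30 22 [[396.0, 452.0], [456.0, 411.0]]
40 -22 [[236.0, 336.0], [297.0, 297.0]]
40 22 [[400.0, 413.0], [460.0, 372.0]]
[[-0.93, 0.37, -0.0], [0.37, 0.93, -0.0], [-0.0, -0.0, -1.0]]
0 -42.5 [[335.0, 627.0], [267.0, 630.0]]
0 42.5 [[371.0, 547.0], [306.0, 550.0]]
13 -42.5 [[328.0, 589.0], [260.0, 593.0]]
13 42.5 [[364.0, 511.0], [299.0, 514.0]]
40 -42.5 [[314.0, 511.0], [245.0, 514.0]]
40 42.5 [[351.0, 436.0], [286.0, 439.0]]
```

View pics/s2.png

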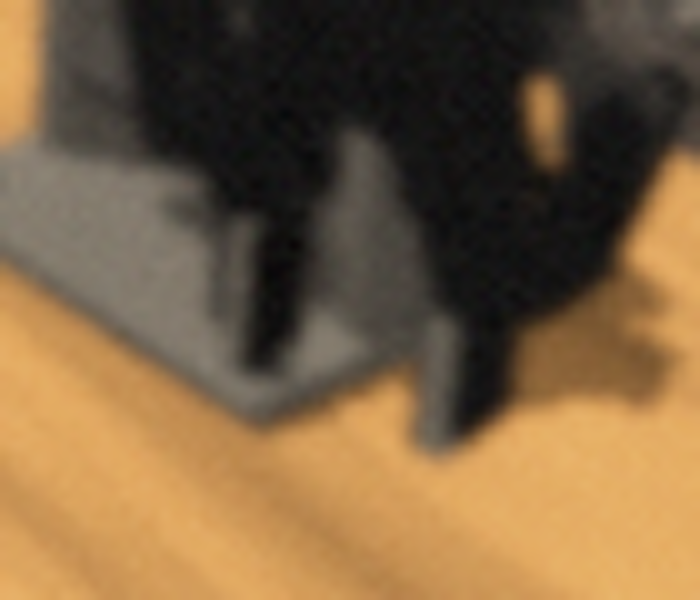

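View pics/s0.png

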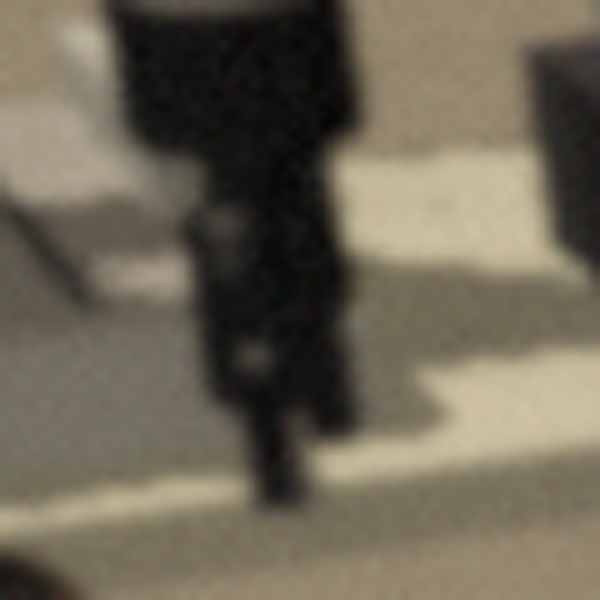

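Emit:
{"op": "carry_out", "data": {
  "motion": [
    [8.54, [0, 0, 1.5], [0, 0, 0]],
    [8.54, [0, 0, 1.5], [0, 0, 0]],
    [8.54, [0, 0, 1.5], [0, 0, 0]],
    [8.54, [0, 0, 2], [0, 0, 0]],
    [8.54, [0, 0, 2], [0, 0, 0]],
    [8.54, [0, 0, 2], [0, 0, 0]],
    [8.54, [0, 0, 2], [0, 0, 0]],
    [8.54, [0, 0, 0.6], [0, 0, 0]],
    [8.54, [0, 0, 0], [0, 0, 0]]
  ]
}}

```text
t: 5.75
position: [483.4, -300.6, 18.2]
eef_rot: [-0.001, 0.991, 0.137, 0.0]
wrist_force: [-0.8, -0.5, 0.6]
gripper_width: 0.998
```

```bash
python3 - <<'E'
from plan import *
p,R,st=pose();print(p,st["gripper_width"],st["wrist_force"])
s=camera("side");pickle.dump(s,open("pics/side3.pkl","wb"))
s=camera("top");pickle.dump(s,open("pics/top3.pkl","wb"))
crop("side3","pics/s3.png",330,240,90,70,8);crop("top3","pics/t3.png",375,185,80,60,8)
E
```

```text
[ 483.44175799 -300.64090528   18.20146443] 0.9979711693854587 [-0.76129339 -0.46345725  0.57238239]
```

View pics/s3.png

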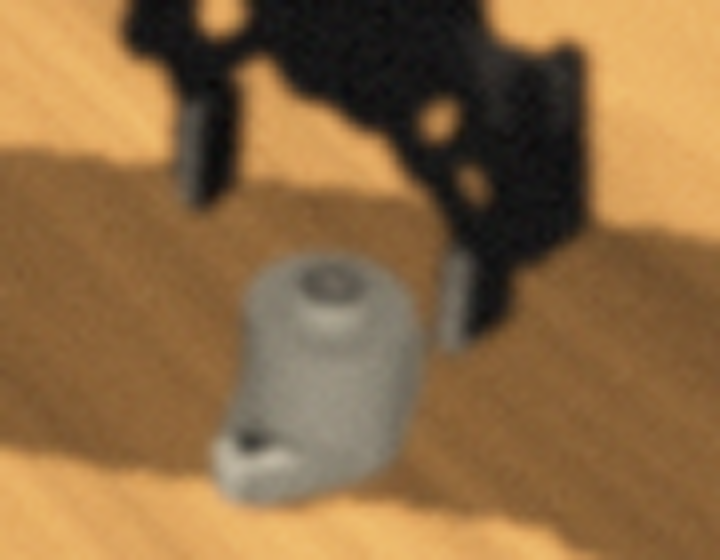

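View pics/t3.png

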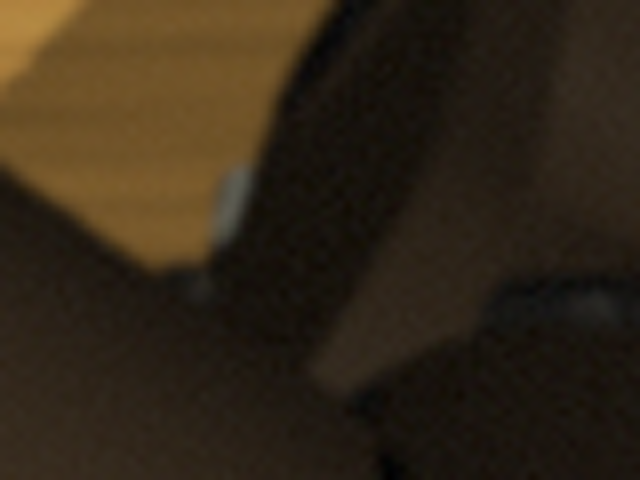

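Emit:
{"op": "carry_out", "data": {
  "motion": [
    [8.54, [0, 0.05, 0.5], [0, 0, 0]],
    [8.54, [0, 0.05, 0.5], [0, 0, 0]],
    [8.54, [0, 0, 0.3], [0, 0, 0]],
    [8.54, [0, 0, 0.2], [0, 0, 0]],
    [8.54, [0, 0, 0.2], [0, 0, 0]],
    [8.54, [0, 0, 0.2], [0, 0, 0]]
  ]
}}

```text
t: 6.6
position: [484.1, -301.8, -0.4]
eef_rot: [-0.001, 0.991, 0.137, 0.0]
wrist_force: [0.1, 0.3, -0.2]
gripper_width: 1.001
```

Emit:
{"op": "carry_out", "data": {
  "motion": [
    [8.54, [0, 0, 0.3], [0, 0, 0]],
    [8.54, [0, 0, 0.3], [0, 0, 0]],
    [8.54, [0, 0, 0.3], [0, 0, 0]],
    [8.54, [0, 0, 0.3], [0, 0, 0]],
    [8.54, [0, 0, 0], [0, 0, 0]]
  ]
}}

```text
t: 7.22
position: [483.9, -301.6, -12.6]
eef_rot: [-0.001, 0.991, 0.137, 0.0]
wrist_force: [0.5, -0.6, -0.5]
gripper_width: 1.0
```

```bash
python3 - <<'E'
from plan import *
p,R,st=pose();print(p,st["gripper_width"],st["wrist_force"])
s=camera("side");pickle.dump(s,open("pics/side4.pkl","wb"))
crop("side4","pics/s4.png",330,240,90,70,8)
E
```

```text
[ 483.88570501 -301.63935013  -12.56159698] 1.000422040943118 [ 0.50431155 -0.56286153 -0.52130326]
```

View pics/s4.png

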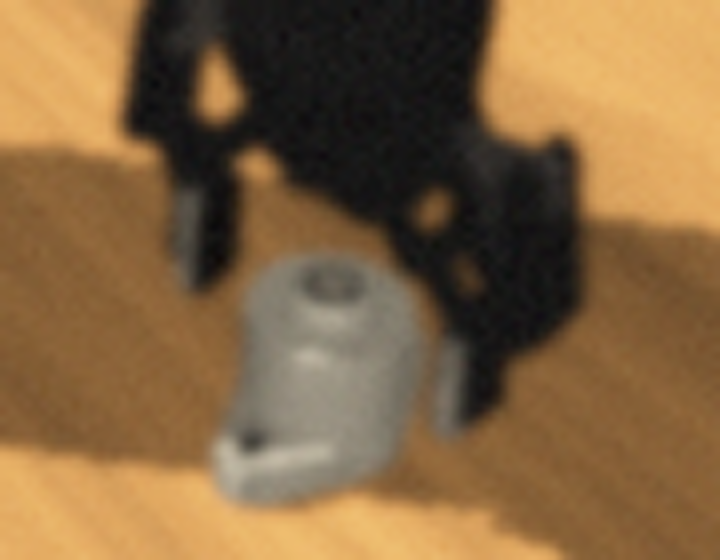

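```bash
python3 - <<'E'
from plan import *
p,R,st=pose();s=load("side4")
for z in(0,14,20,27,35,54):print(z,(proj(s,[483.5,-301.5,z])-[330,240])*8)
for b in(25,35,40,45):
  for y in(-42.5,42.5): print(b,y,((proj(s,p+R.apply([[-11,y,-b],[-8,y,-b]]))-[330,240])*8).round().tolist())
E
```

```text
0 [[312.89028893 420.16303771]]
14 [[315.94891904 383.9061509 ]]
20 [[317.272288   368.21898477]]
27 [[318.82584144 349.8032204 ]]
35 [[320.614149   328.60468951]]
54 [[324.91708098 277.59789481]]
25 -42.5 [[182.0, 340.0], [189.0, 335.0]]
25 42.5 [[413.0, 475.0], [419.0, 470.0]]
35 -42.5 [[184.0, 314.0], [190.0, 309.0]]
35 42.5 [[415.0, 448.0], [421.0, 443.0]]
40 -42.5 [[185.0, 301.0], [191.0, 296.0]]
40 42.5 [[417.0, 435.0], [423.0, 430.0]]
45 -42.5 [[185.0, 288.0], [192.0, 283.0]]
45 42.5 [[418.0, 422.0], [424.0, 416.0]]
```

Emit:
{"op": "carry_out", "data": {
  "motion": [
    [4, [0, 0, 0], [0, 0, 0]],
    [4, [0, 0, 0], [0, 0, 0]],
    [4, [0, 0, 0], [0, 0, 0]],
    [4, [0, 0, 0], [0, 0, 0]],
    [4, [0, 0, 0], [0, 0, 0]],
    [4, [0, 0, 0], [0, 0, 0]]
  ]
}}

```text
t: 8.02
position: [484.2, -301.8, -11.8]
eef_rot: [-0.001, 0.991, 0.137, 0.001]
wrist_force: [-2.1, 1.3, 8.8]
gripper_width: 0.567
```

Emit:
{"op": "carry_out", "data": {
  "motion": [
    [4, [0, 0, -0.5], [0, 0, 0]],
    [4, [0, 0, -1], [0, 0, 0]],
    [4, [0, 0, -1.5], [0, 0, 0]],
    [4, [0, 0, -2], [0, 0, 0]],
    [4, [0, 0, -2], [0, 0, 0]],
    [4, [0, 0, 0], [0, 0, 0]]
  ]
}}

```text
t: 8.78
position: [485.1, -302.6, 59.7]
eef_rot: [0.0, 0.991, 0.137, 0.002]
wrist_force: [0.9, -0.6, -2.9]
gripper_width: 0.569
```

```bash
python3 - <<'E'
from plan import *
p,R,st=pose();print(p,st["gripper_width"],st["wrist_force"],R.as_matrix().round(3).tolist())
s=camera("side");pickle.dump(s,open("pics/side5.pkl","wb"))
crop("side5","pics/s5.png",330,200,90,90,7)
E
```

```text
[ 485.06568233 -302.60819375   59.72564501] 0.5694778101339547 [ 0.90147799 -0.58878504 -2.89921437] [[0.963, 0.271, 0.003], [0.271, -0.963, -0.0], [0.003, 0.001, -1.0]]
```

View pics/s5.png

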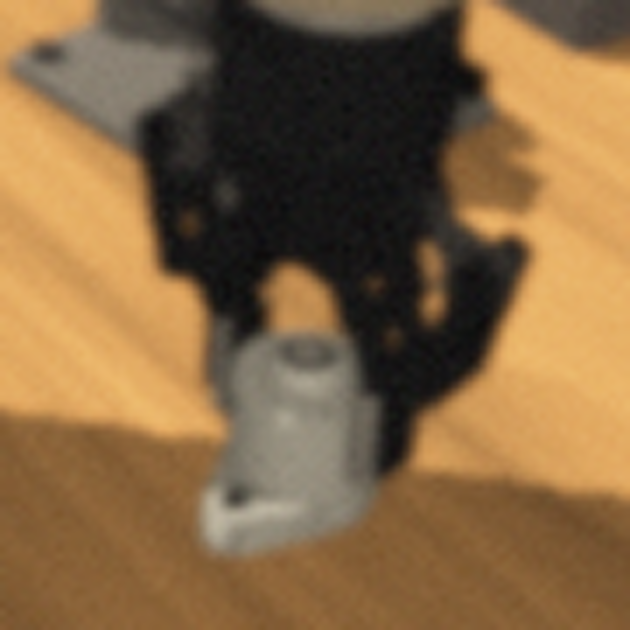

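```bash
cat >> plan.py <<'E'
FACE=np.array([673.8,-4.6,125.8]);TH,PSI=np.radians(25.0),np.radians(5.27)
SP=Rn.from_euler('z',PSI)*Rn.from_euler('y',-TH)
SEAT=SP*Rn.from_euler('x',np.pi)
def seat(h,off,dx=0,dy=0): return FACE+SP.apply([dx,dy,h])-SEAT.apply(off)
E
python3 - <<'E'
from plan import *
print(SP.as_matrix().round(3).tolist(),SEAT.as_matrix().round(3).tolist())
p,R,st=pose();s=load("side5")
off=np.array([-.6,0,-11.8])
print([((proj(s,p+R.apply(off+v))-[330,200])*7).round().tolist() for v in ([0,0,-54],[-34,0,-14])])
print(seat(60,off),seat(50,off))
plan([((495,-285,200),R,4),((560,-140,215),down(-80),5),(seat(75,off),SEAT,6)],4)
E
```

```text
[[0.902, -0.092, -0.421], [0.083, 0.996, -0.039], [0.423, 0.0, 0.906]] [[0.902, 0.092, 0.421], [0.083, -0.996, 0.039], [0.423, 0.0, -0.906]]
[[[301.0, 351.0]], [[229.0, 499.0]]]
[654.05739217  -6.4210407  169.73760629] [658.2657104   -6.03286914 160.67452842]
CALL
[[4,[0.38,-0.34,-3.53],[0,0,0]],[4,[0.37,-0.35,-3.54],[0,0,0]],[4,[0.38,-0.34,-3.53],[0,0,0]],[4,[0.38,-0.34,-3.53],[0,0,0]],[4,[2.04,-2.44,-0.3],[0,0,1.1]],[4,[1.99,-2.48,-0.29],[0,-0.1,1.2]],[4,[1.94,-2.52,-0.3],[0,0,1.1]],[4,[1.88,-2.55,-0.3],[0,0,1.2]],[4,[1.84,-2.6,-0.3],[0,0,1.1]],[4,[1.83,-1.93,0.53],[-0.2,4.2,0.8]],[4,[1.75,-1.95,0.65],[-0.1,4.1,0.8]],[4,[1.68,-1.98,0.77],[-0.2,4.2,0.7]]]
CALL
[[4,[1.59,-2.01,0.89],[-0.2,4.1,0.8]],[4,[1.5,-2.02,0.99],[-0.2,4.2,0.8]],[4,[1.39,-2.05,1.09],[-0.1,4.2,0.8]]]
```

Emit:
{"op": "carry_out", "data": {
  "motion": [
    [4, [0.38, -0.34, -3.53], [0, 0, 0]],
    [4, [0.37, -0.35, -3.54], [0, 0, 0]],
    [4, [0.38, -0.34, -3.53], [0, 0, 0]],
    [4, [0.38, -0.34, -3.53], [0, 0, 0]],
    [4, [2.04, -2.44, -0.3], [0, 0, 1.1]],
    [4, [1.99, -2.48, -0.29], [0, -0.1, 1.2]],
    [4, [1.94, -2.52, -0.3], [0, 0, 1.1]],
    [4, [1.88, -2.55, -0.3], [0, 0, 1.2]],
    [4, [1.84, -2.6, -0.3], [0, 0, 1.1]],
    [4, [1.83, -1.93, 0.53], [-0.2, 4.2, 0.8]],
    [4, [1.75, -1.95, 0.65], [-0.1, 4.1, 0.8]],
    [4, [1.68, -1.98, 0.77], [-0.2, 4.2, 0.7]]
  ]
}}

```text
t: 10.32
position: [603.5, -72.5, 197.4]
eef_rot: [-0.006, 0.992, 0.067, 0.109]
wrist_force: [-0.3, 0.3, -2.4]
gripper_width: 0.571
```

Emit:
{"op": "carry_out", "data": {
  "motion": [
    [4, [1.59, -2.01, 0.89], [-0.2, 4.1, 0.8]],
    [4, [1.5, -2.02, 0.99], [-0.2, 4.2, 0.8]],
    [4, [1.39, -2.05, 1.09], [-0.1, 4.2, 0.8]],
    [4, [0, 0, 0], [0, 0, 0]],
    [4, [0, 0, 0], [0, 0, 0]]
  ]
}}

```text
t: 10.95
position: [647.2, -7.0, 182.1]
eef_rot: [-0.011, 0.976, 0.045, 0.215]
wrist_force: [0.3, -0.8, -2.6]
gripper_width: 0.571
```

```bash
python3 - <<'E'
from plan import *
p,R,st=pose();print(p,st["gripper_width"],st["wrist_force"],st["joints"].round(2),R.as_matrix().round(3).tolist())
s=camera("side");pickle.dump(s,open("pics/side6.pkl","wb"))
s=camera("top");pickle.dump(s,open("pics/top6.pkl","wb"))
crop("side6","pics/s6.png",310,110,100,110,7);crop("top6","pics/t6.png",255,85,100,100,7)
off=np.array([-.6,0,-11.8])
for n,x0,y0 in(("side6",310,110),("top6",255,85)):
  c=load(n);print(n,[((proj(c,p+R.apply(off+v))-[x0,y0])*7).round().tolist() for v in np.array([[0,0,0],[0,0,-54],[-34,0,-14],[34,0,-14]])], "face",((proj(c,FACE+SP.apply([[0,0,0],[34,0,0],[-34,0,0]]))-[x0,y0])*7).round().tolist())
E
```

```text
[647.17451707  -7.04553261 182.07663424] 0.5714473180515507 [ 0.27847313 -0.80774401 -2.63160534] [-0.11  0.32  2.04  0.25  0.36  1.16] [[0.904, 0.092, 0.418], [0.083, -0.996, 0.041], [0.42, -0.002, -0.907]]
side6 [[[320.0, 355.0]], [[282.0, 255.0]], [[250.0, 380.0]], [[370.0, 279.0]]] face [[370.0, 481.0], [427.0, 432.0], [313.0, 531.0]]
top6 [[[313.0, 456.0]], [[315.0, 489.0]], [[325.0, 562.0]], [[302.0, 364.0]]] face [[310.0, 412.0], [299.0, 318.0], [320.0, 503.0]]
```

View pics/s6.png

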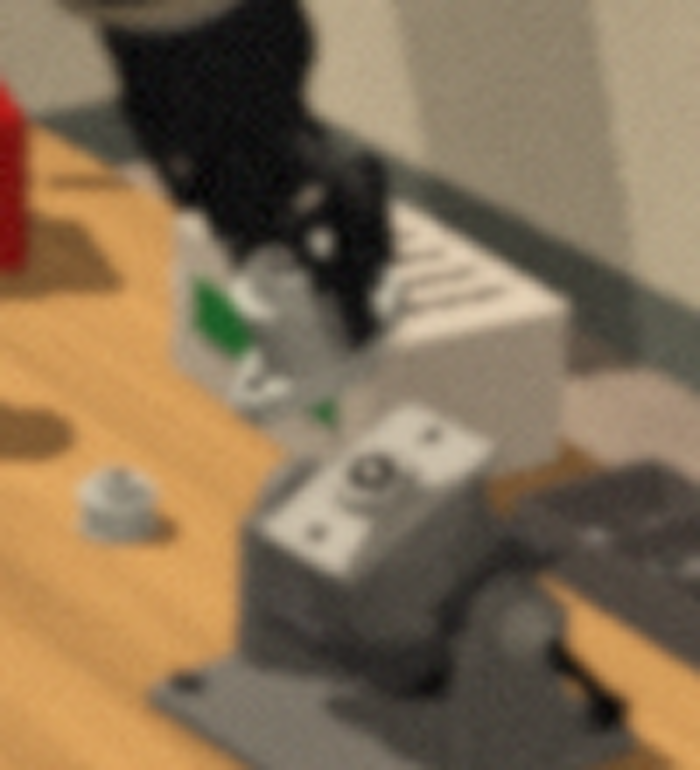

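View pics/t6.png

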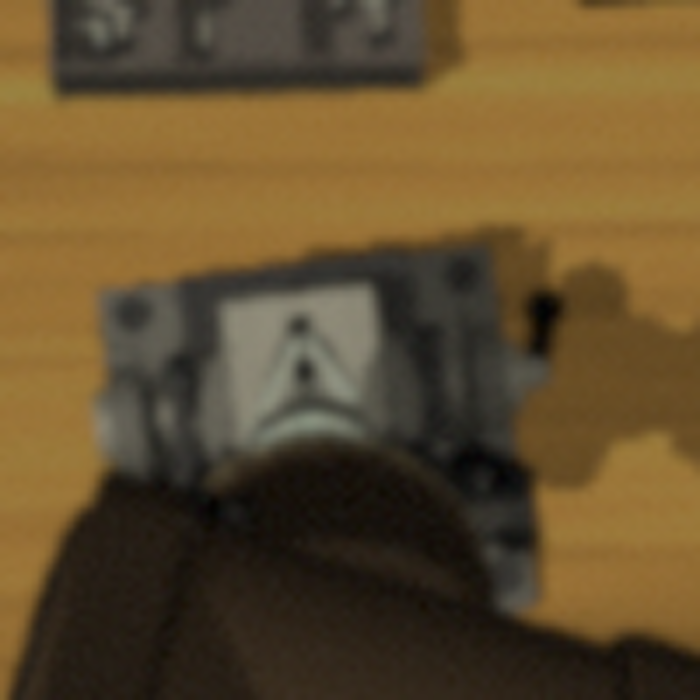

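```bash
python3 - <<'E'
from plan import *
plan([(seat(16,np.array([-.6,0,-11.8])),SEAT,6)],4)
E
```

```text
CALL
[[4,[0.01,-0.01,0.97],[0,0,0]],[4,[0,0,0.98],[0,0,0]],[4,[0.01,-0.01,0.97],[0,0,0]],[4,[0.01,-0.01,0.97],[-0.1,0,0]],[4,[0,0,0.98],[0,0,-0.1]],[4,[0.01,-0.01,0.97],[0,0.1,0]]]
```

Emit:
{"op": "carry_out", "data": {
  "motion": [
    [4, [0.01, -0.01, 1], [0, 0, 0]],
    [4, [0, 0, 1], [0, 0, 0]],
    [4, [0.01, -0.01, 1], [0, 0, 0]],
    [4, [0, 0, 1], [0, 0, 0]],
    [4, [0, 0, 1], [0, 0, 0]],
    [4, [0, 0, 0.8], [0, 0, 0]],
    [4, [0, 0, 0], [0, 0, 0]],
    [4, [0, 0, 0], [0, 0, 0]]
  ]
}}

```text
t: 12.05
position: [672.0, -4.2, 130.1]
eef_rot: [-0.011, 0.975, 0.045, 0.216]
wrist_force: [0.5, 1.0, -3.2]
gripper_width: 0.57
```

```bash
cat > look.py <<'E'
from plan import *
import sys
def look(k,off,sx=(330,135),tx=(270,100),w=60):
    p,R,st=pose();print(st["t"],p,st["gripper_width"],st["wrist_force"].round(1))
    rel=SP.inv().apply(p+R.apply(off)-FACE);print("flange rel spigot",rel,"rot deg",np.degrees((SEAT.inv()*R).as_rotvec()).round(2))
    for n,(x0,y0) in(("side",sx),("top",tx)):
        c=camera(n);pickle.dump(c,open(f"pics/{n}{k}.pkl","wb"));crop(f"{n}{k}",f"pics/{n[0]}{k}.png",x0,y0,w,w,12)
        print(n,"hub",((proj(c,p+R.apply(off+np.array([[0,0,0],[0,0,-54],[-34,0,-14],[34,0,-14]])))-[x0,y0])*12).round().tolist(),"\n face",((proj(c,FACE+SP.apply([[0,0,0],[34,0,0],[-34,0,0]]))-[x0,y0])*12).round().tolist())
E
python3 - <<'E'
from look import *
look(7,np.array([-.6,0,-11.8]))
E
```

```text
12.05 [672.0241461   -4.24279297 130.09991706] 0.5697991770523737 [ 0.5  1.  -3.2]
flange rel spigot [-0.34892434  0.49807978 16.43084317] rot deg [ 0.1  -0.03  0.05]
side hub [[374.0, 478.0], [314.0, 317.0], [259.0, 524.0], [458.0, 352.0]] 
 face [[395.0, 525.0], [492.0, 441.0], [296.0, 611.0]]
top hub [[350.0, 542.0], [354.0, 594.0], [369.0, 716.0], [333.0, 391.0]] 
 face [[351.0, 526.0], [333.0, 366.0], [369.0, 683.0]]
```

View pics/s7.png

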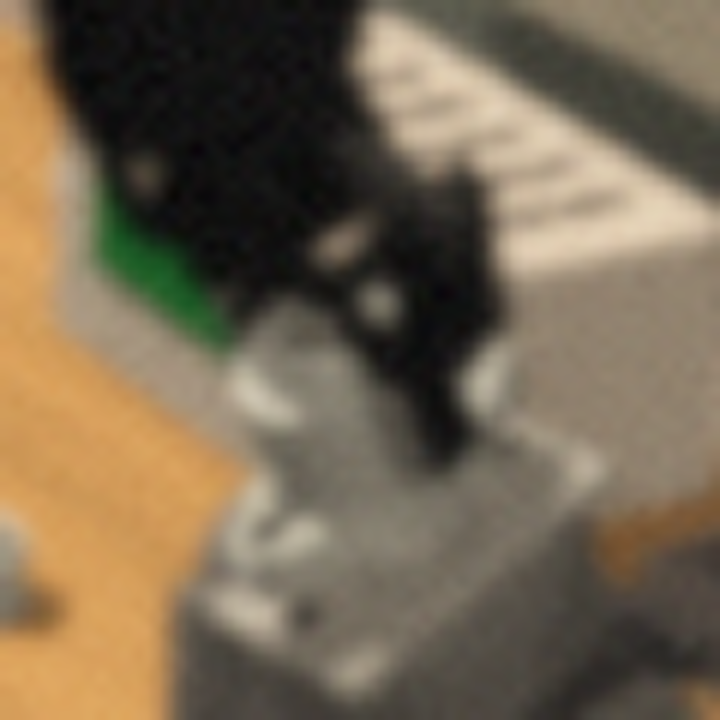

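View pics/t7.png

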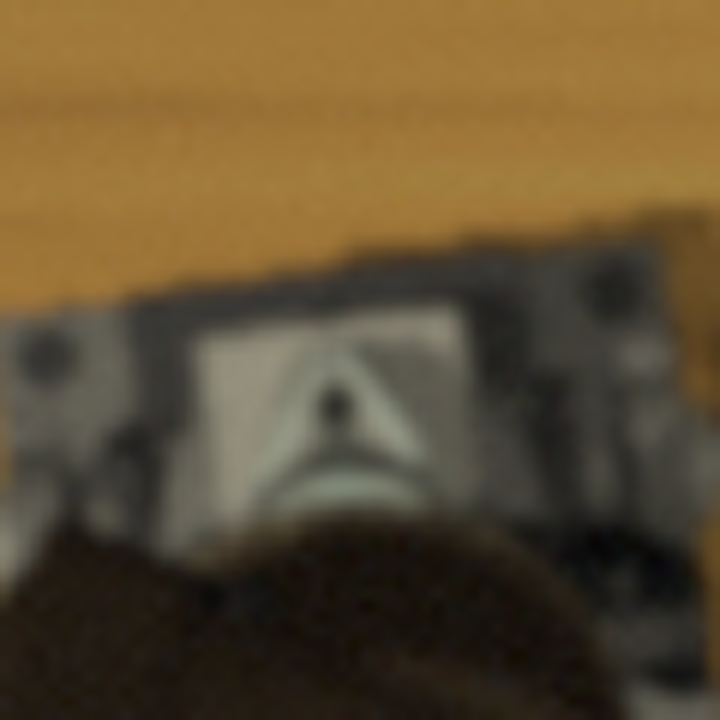

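Emit:
{"op": "carry_out", "data": {
  "motion": [
    [4, [0, 0, 0.2], [0, 0, 0]],
    [4, [0, 0, 0.2], [0, 0, 0]],
    [4, [0, 0, 0.2], [0, 0, 0]],
    [4, [0, 0, 0.1], [0, 0, 0]],
    [4, [0, 0, 0.1], [0, 0, 0]],
    [4, [0, 0, 0], [0, 0, 0]]
  ]
}}

```text
t: 12.9
position: [675.4, -4.0, 122.7]
eef_rot: [-0.011, 0.975, 0.045, 0.216]
wrist_force: [0.1, -0.0, -3.3]
gripper_width: 0.569
```

Emit:
{"op": "carry_out", "data": {
  "motion": [
    [4, [0, 0, 0.1], [0, 0, 0]],
    [4, [0, 0, 0.1], [0, 0, 0]],
    [4, [0, 0, 0.1], [0, 0, 0]],
    [4, [0, 0, 0], [0, 0, 0]]
  ]
}}

```text
t: 13.4
position: [676.6, -3.8, 119.9]
eef_rot: [-0.011, 0.975, 0.045, 0.216]
wrist_force: [-0.5, -0.2, -3.4]
gripper_width: 0.567
```

Emit:
{"op": "carry_out", "data": {
  "motion": [
    [4, [0, 0, 0.1], [0, 0, 0]],
    [4, [0, 0, 0.1], [0, 0, 0]],
    [4, [0, 0, 0], [0, 0, 0]]
  ]
}}

```text
t: 13.78
position: [677.4, -3.8, 118.1]
eef_rot: [-0.011, 0.975, 0.045, 0.216]
wrist_force: [-0.7, 1.2, -2.7]
gripper_width: 0.571
```

Emit:
{"op": "carry_out", "data": {
  "motion": [
    [4, [0, 0, 0.1], [0, 0, 0]],
    [4, [0, 0, 0], [0, 0, 0]]
  ]
}}

```text
t: 14.02
position: [677.9, -3.7, 117.2]
eef_rot: [-0.011, 0.975, 0.045, 0.216]
wrist_force: [0.1, 0.4, -2.4]
gripper_width: 0.568
```

```bash
python3 - <<'E'
from look import *
look(8,np.array([-.6,0,-11.8]))
E
```

```text
14.025 [677.91090612  -3.70985154 117.22385344] 0.5681480044047041 [ 0.1  0.4 -2.4]
flange rel spigot [-0.43220442  0.4882887   2.26321146] rot deg [ 0.1  -0.04  0.05]
side hub [[390.0, 519.0], [330.0, 360.0], [275.0, 565.0], [473.0, 394.0]] 
 face [[395.0, 525.0], [492.0, 441.0], [296.0, 611.0]]
top hub [[349.0, 530.0], [353.0, 580.0], [368.0, 702.0], [332.0, 381.0]] 
 face [[351.0, 526.0], [333.0, 366.0], [369.0, 683.0]]
```

View pics/s8.png

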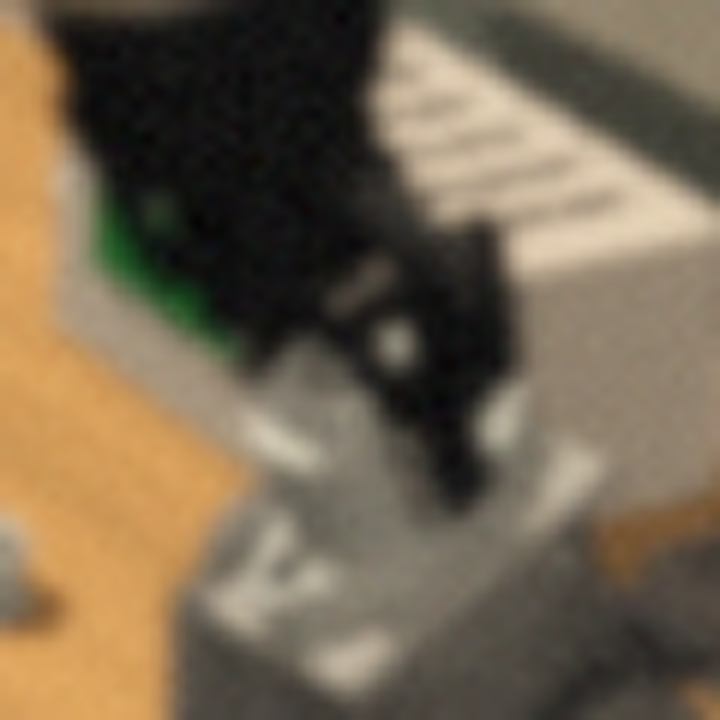

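View pics/t8.png

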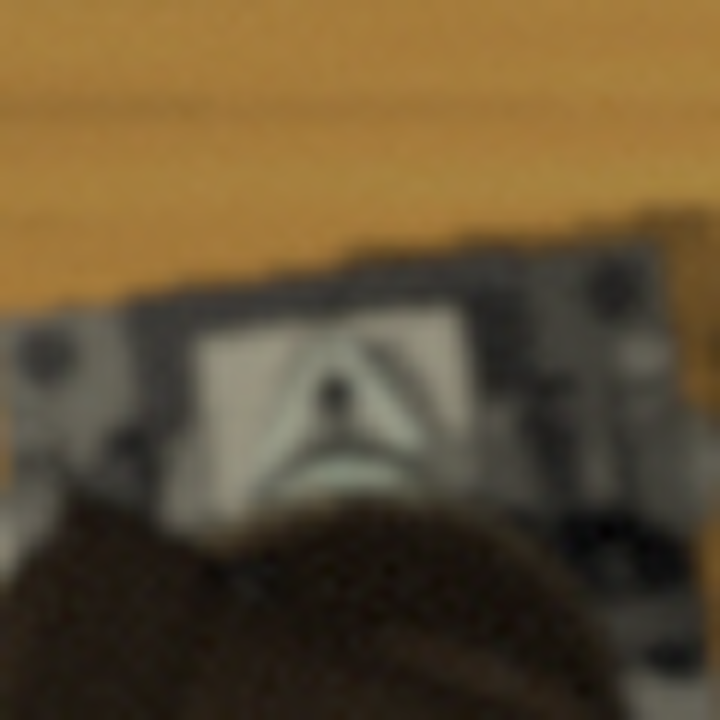

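Emit:
{"op": "carry_out", "data": {
  "motion": [
    [4, [0, 0, 0.05], [0, 0, 0]],
    [4, [0, 0, 0.05], [0, 0, 0]],
    [4, [0, 0, 0], [0, 0, 0]]
  ]
}}

```text
t: 14.5
position: [678.6, -3.6, 116.9]
eef_rot: [-0.011, 0.975, 0.045, 0.216]
wrist_force: [-3.8, 0.9, 6.4]
gripper_width: 0.566
```

Emit:
{"op": "carry_out", "data": {
  "motion": [
    [4, [0, 0, 0.05], [0, 0, 0]],
    [4, [0, 0, 0.05], [0, 0, 0]]
  ]
}}

```text
t: 14.75
position: [679.2, -3.6, 116.6]
eef_rot: [-0.011, 0.975, 0.045, 0.217]
wrist_force: [-13.3, -1.8, 24.4]
gripper_width: 0.566
```

Emit:
{"op": "carry_out", "data": {
  "motion": [
    [4, [0, 0, -0.05], [0, 0, 0]],
    [6, [0, 0, 0], [0, 0, 0]],
    [7, [0, 0, 0], [0, 0, 0]],
    [8.54, [0, 0, 0], [0, 0, 0]],
    [8.54, [0, 0, 0], [0, 0, 0]],
    [8.54, [0, 0, 0], [0, 0, 0]]
  ]
}}

```text
t: 15.5
position: [678.5, -3.6, 115.8]
eef_rot: [-0.011, 0.975, 0.045, 0.216]
wrist_force: [1.1, 0.0, 0.1]
gripper_width: 1.007
```

Emit:
{"op": "carry_out", "data": {
  "motion": [
    [8.54, [0, 0, -1], [0, 0, 0]],
    [8.54, [0, 0, -2], [0, 0, 0]],
    [8.54, [0, 0, -3], [0, 0, 0]],
    [8.54, [0, 0, -3], [0, 0, 0]],
    [8.54, [-1, 0, -3], [0, 0, 0]],
    [8.54, [0, 0, 0], [0, 0, 0]]
  ]
}}

```text
t: 16.25
position: [618.8, -9.6, 222.9]
eef_rot: [-0.011, 0.975, 0.045, 0.217]
wrist_force: [0.5, 0.2, -0.3]
gripper_width: 0.999
```

```bash
python3 - <<'E'
from look import *
look(9,np.array([-.6,0,-11.8]))
E
```

```text
16.25 [618.77683458  -9.58142233 222.88359951] 0.9990391568104386 [ 0.5  0.2 -0.3]
flange rel spigot [-9.66853917e+00  8.33335107e-02  1.23135129e+02] rot deg [0.05 0.13 0.04]
side hub [[222.0, 175.0], [152.0, -5.0], [97.0, 219.0], [311.0, 41.0]] 
 face [[395.0, 525.0], [492.0, 441.0], [296.0, 611.0]]
top hub [[364.0, 698.0], [369.0, 764.0], [385.0, 889.0], [346.0, 536.0]] 
 face [[351.0, 526.0], [333.0, 366.0], [369.0, 683.0]]
```

View pics/s9.png

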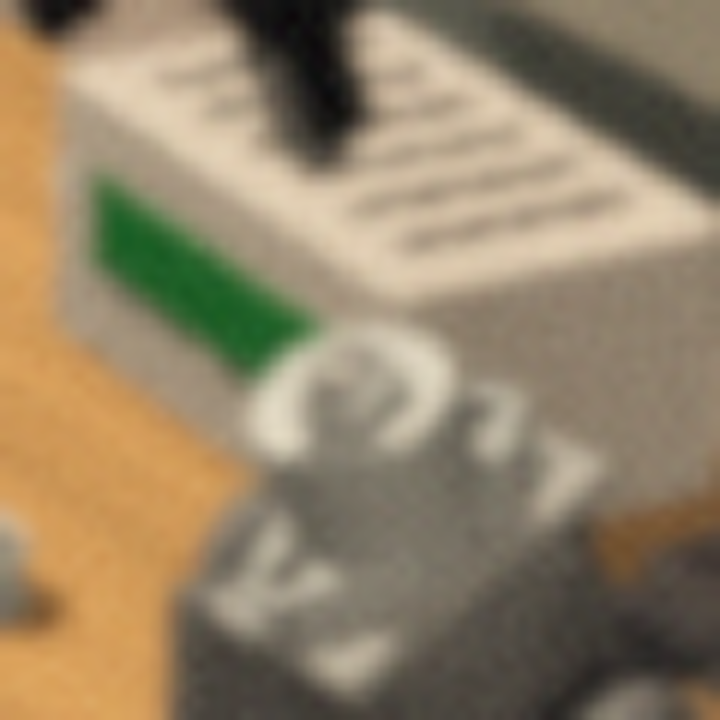

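View pics/t9.png

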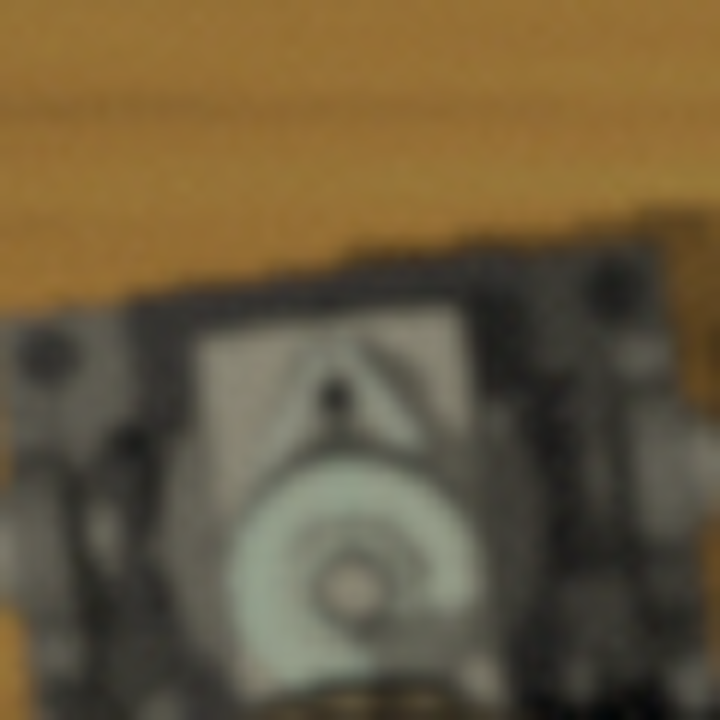

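```bash
python3 - <<'E'
from plan import *
plan([((590,40,235),down(-55),6),((520,170,220),down(-5),8),((434.5,296.7,120),down(45),9)],8.54)
E
```

```text
CALL
[[8.54,[-0.27,-0.87,-0.38],[1.1,-4.1,-4.9]],[8.54,[-0.23,-0.89,-0.35],[1,-4.1,-4.9]],[8.54,[-0.17,-0.92,-0.32],[1.1,-4,-4.8]],[8.54,[-0.12,-0.93,-0.29],[1.1,-4.1,-4.9]],[8.54,[-0.05,-0.95,-0.27],[1,-4.1,-4.9]],[8.54,[0.01,-0.95,-0.25],[1.1,-4.1,-4.9]],[8.54,[0.22,-1.83,0.19],[0,0,-6.2]],[8.54,[0.41,-1.8,0.19],[0,0,-6.3]],[8.54,[0.61,-1.75,0.18],[0,0,-6.2]],[8.54,[0.79,-1.67,0.19],[0,0,-6.3]],[8.54,[0.97,-1.57,0.19],[0,0,-6.2]],[8.54,[1.13,-1.45,0.19],[0,0,-6.3]]]
CALL
[[8.54,[1.29,-1.33,0.18],[0,0,-6.2]],[8.54,[1.42,-1.17,0.19],[0,0,-6.3]],[8.54,[1.32,-1.07,1.11],[0,0,-5.6]],[8.54,[1.42,-0.93,1.11],[0,0,-5.5]],[8.54,[1.5,-0.8,1.11],[0,0,-5.6]],[8.54,[1.57,-0.64,1.11],[0,0,-5.5]],[8.54,[1.63,-0.49,1.12],[0,0,-5.6]],[8.54,[1.67,-0.33,1.11],[0,0,-5.5]],[8.54,[1.69,-0.17,1.11],[0,0,-5.6]],[8.54,[1.69,-0.01,1.11],[0,0,-5.5]],[8.54,[1.7,0.16,1.11],[0,0,-5.6]]]
```

Emit:
{"op": "carry_out", "data": {
  "motion": [
    [8.54, [-0.27, -0.87, -0.38], [1.1, -4.1, -4.9]],
    [8.54, [-0.23, -0.89, -0.35], [1, -4.1, -4.9]],
    [8.54, [-0.17, -0.92, -0.32], [1.1, -4, -4.8]],
    [8.54, [-0.12, -0.93, -0.29], [1.1, -4.1, -4.9]],
    [8.54, [-0.05, -0.95, -0.27], [1, -4.1, -4.9]],
    [8.54, [0.01, -0.95, -0.25], [1.1, -4.1, -4.9]],
    [8.54, [0.22, -1.83, 0.19], [0, 0, -6.2]],
    [8.54, [0.41, -1.8, 0.19], [0, 0, -6.3]],
    [8.54, [0.61, -1.75, 0.18], [0, 0, -6.2]],
    [8.54, [0.79, -1.67, 0.19], [0, 0, -6.3]],
    [8.54, [0.97, -1.57, 0.19], [0, 0, -6.2]],
    [8.54, [1.13, -1.45, 0.19], [0, 0, -6.3]]
  ]
}}

```text
t: 17.85
position: [537.1, 138.2, 222.1]
eef_rot: [-0.001, 0.805, 0.593, -0.001]
wrist_force: [-0.2, 0.6, -0.2]
gripper_width: 1.002
```

Emit:
{"op": "carry_out", "data": {
  "motion": [
    [8.54, [1.29, -1.33, 0.18], [0, 0, -6.2]],
    [8.54, [1.42, -1.17, 0.19], [0, 0, -6.3]],
    [8.54, [1.32, -1.07, 1.11], [0, 0, -5.6]],
    [8.54, [1.42, -0.93, 1.11], [0, 0, -5.5]],
    [8.54, [1.5, -0.8, 1.11], [0, 0, -5.6]],
    [8.54, [1.57, -0.64, 1.11], [0, 0, -5.5]],
    [8.54, [1.63, -0.49, 1.12], [0, 0, -5.6]],
    [8.54, [1.67, -0.33, 1.11], [0, 0, -5.5]],
    [8.54, [1.69, -0.17, 1.11], [0, 0, -5.6]],
    [8.54, [1.69, -0.01, 1.11], [0, 0, -5.5]],
    [8.54, [1.7, 0.16, 1.11], [0, 0, -5.6]],
    [8.54, [0, 0, 0], [0, 0, 0]]
  ]
}}

```text
t: 19.35
position: [433.0, 297.2, 118.2]
eef_rot: [-0.001, 0.382, 0.924, -0.001]
wrist_force: [-0.1, 0.7, -0.5]
gripper_width: 0.998
```

```bash
python3 - <<'E'
from plan import *
p,R,st=pose();print(st["t"],p,st["wrist_force"].round(1),np.degrees((down(45).inv()*R).as_rotvec()))
c=camera("side");pickle.dump(c,open("pics/side10.pkl","wb"));crop("side10","pics/s10.png",200,120,110,90,7)
# hub seated view unobstructed
c=camera("top");pickle.dump(c,open("pics/top10.pkl","wb"));crop("side10","pics/s10h.png",330,135,60,60,12);crop("top10","pics/t10h.png",270,100,60,60,12)
plan([((434.5,296.7,-13),down(45),9)],8.54)
s,t=load("side10"),load("top10")
v=np.array([[0,0,54],[34,0,14],[-34,0,14]])
for c,o in((s,(330,135)),(t,(270,100))):print(((proj(c,FACE+SP.apply(v))-o)*12).round().tolist())
E
```

```text
19.35 [432.97142368 297.19596609 118.15312615] [-0.1  0.7 -0.5] [ 0.20808069  0.0947118  -0.112873  ]
CALL
[[8.54,[0,0.01,1.47],[0,0,0]],[8.54,[-0.01,0,1.47],[0,0,0]],[8.54,[0,0.01,1.47],[0,0,0]],[8.54,[-0.01,0,1.47],[0,0,0]],[8.54,[0,0.01,1.47],[-0.1,0,0]],[8.54,[-0.01,0,1.47],[0,0,0]],[8.54,[0,0,1.47],[0,0,0]],[8.54,[-0.01,0,1.47],[0,-0.1,0]],[8.54,[0,0.01,1.46],[0,0,-0.1]]]
[[335.0, 367.0], [477.0, 400.0], [280.0, 571.0]]
[[354.0, 576.0], [334.0, 377.0], [370.0, 697.0]]
```

View pics/s10.png

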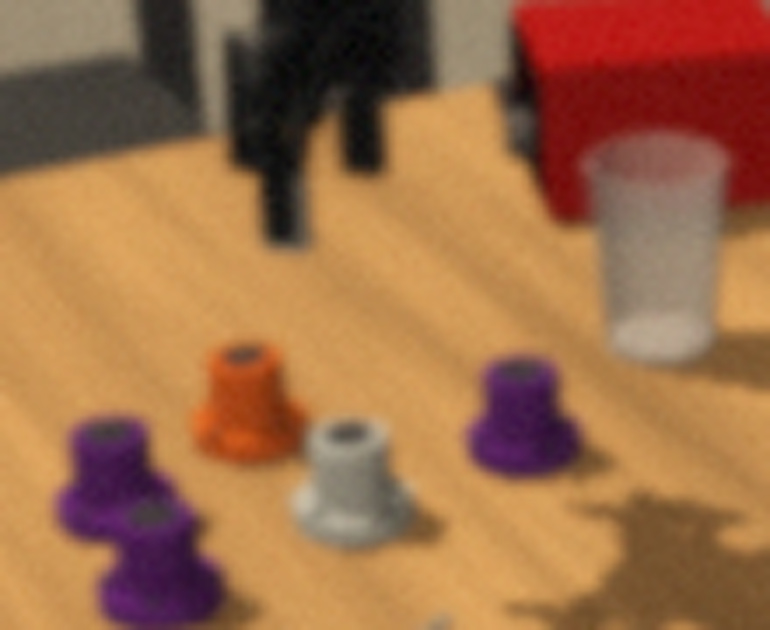

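View pics/s10h.png

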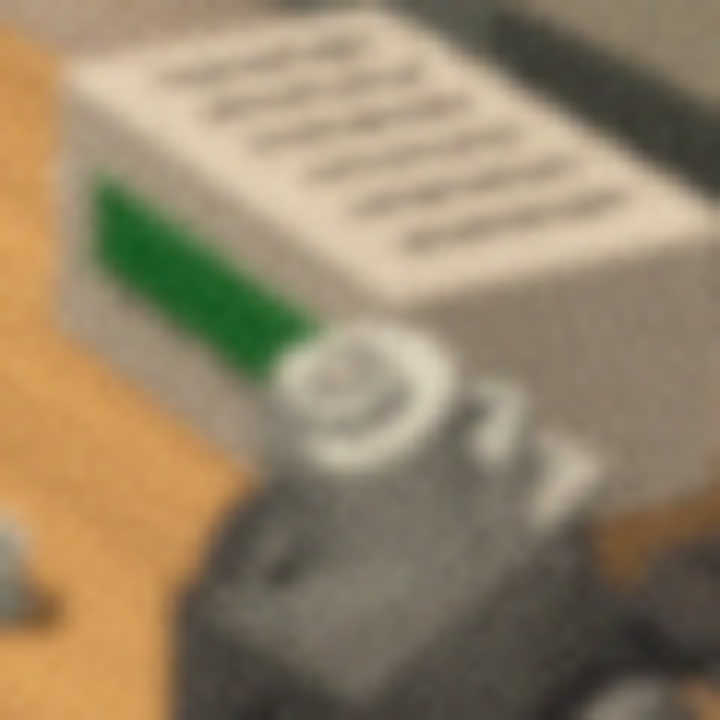

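View pics/t10h.png

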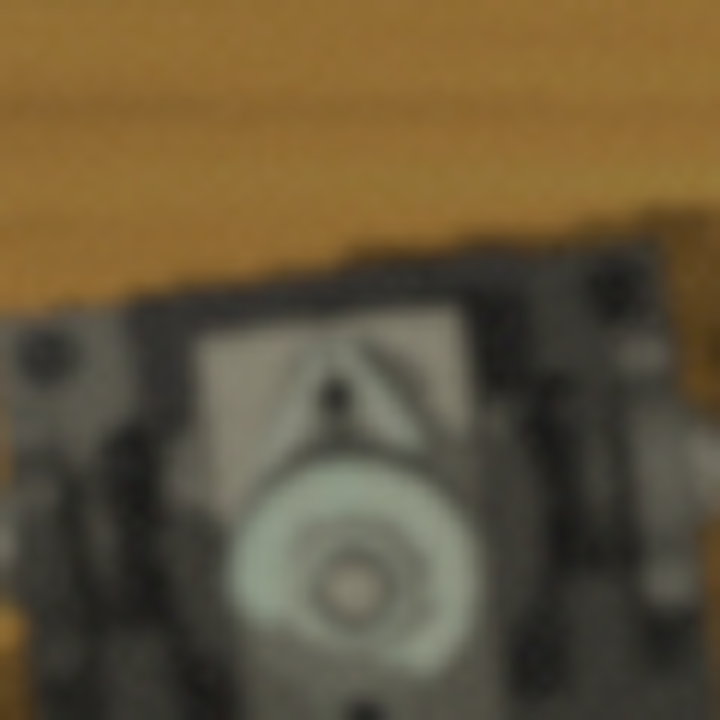

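Emit:
{"op": "carry_out", "data": {
  "motion": [
    [8.54, [-0.01, 0.01, 1.4], [0, 0, 0]],
    [8.54, [-0.01, 0, 1.4], [0, 0, 0]],
    [8.54, [0, 0.01, 1.4], [0, 0, 0]],
    [8.54, [-0.01, 0, 1.4], [0, 0, 0]],
    [8.54, [0, 0.01, 1.4], [0, 0, 0]],
    [8.54, [0, 0, 1.4], [0, 0, 0]],
    [8.54, [0, 0, 1.4], [0, 0, 0]],
    [8.54, [0, 0, 0], [0, 0, 0]]
  ]
}}

```text
t: 20.45
position: [433.7, 296.5, 20.6]
eef_rot: [-0.001, 0.382, 0.924, -0.001]
wrist_force: [-0.4, -0.0, -0.2]
gripper_width: 0.995
```

```bash
python3 - <<'E'
from plan import *
p,R,st=pose();print(st["t"],p,st["wrist_force"].round(1),np.degrees((down(45).inv()*R).as_rotvec()))
print(R.inv().apply(np.array([434.5,296.7,-13])-p))
c=camera("side");pickle.dump(c,open("pics/side11.pkl","wb"));crop("side11","pics/s11.png",215,145,70,60,10)
c=camera("top");pickle.dump(c,open("pics/top11.pkl","wb"));crop("top11","pics/t11.png",160,210,70,60,10)
E
```

```text
20.45 [433.65017224 296.45089673  20.61148786] [-0.4 -0.  -0.2] [ 0.1595857   0.08301907 -0.02462778]
[-0.47382993  0.87048237 33.60854239]
```

View pics/s11.png

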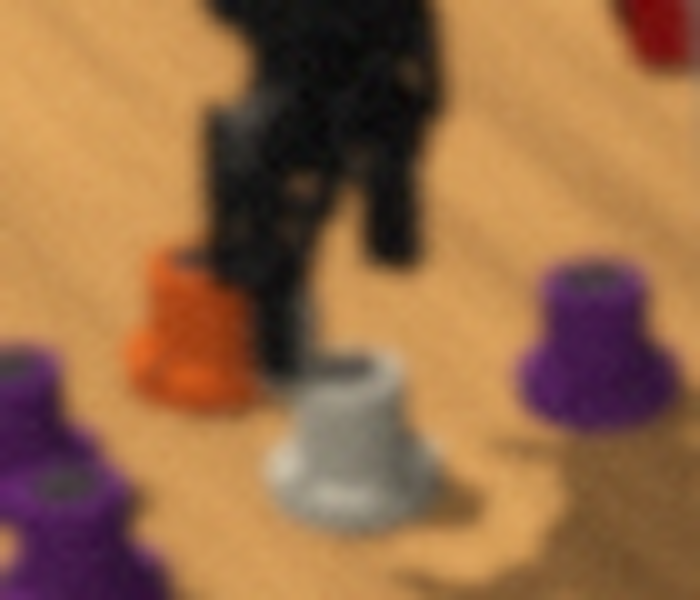

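View pics/t11.png

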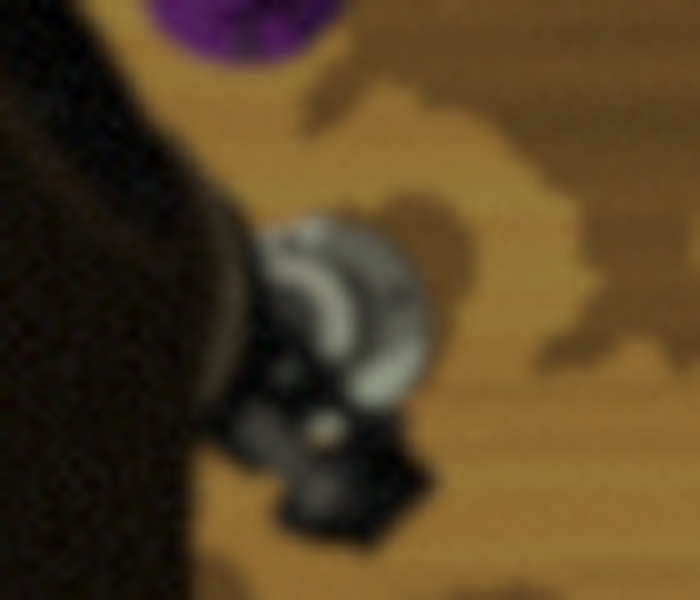

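Emit:
{"op": "carry_out", "data": {
  "motion": [
    [8.54, [-0.05, 0.09, 0.8], [0, 0, 0]],
    [8.54, [0, 0, 0.8], [0, 0, 0]],
    [8.54, [0, 0, 0.8], [0, 0, 0]],
    [8.54, [0, 0, 0.5], [0, 0, 0]],
    [8.54, [0, 0, 0.4], [0, 0, 0]],
    [8.54, [0, 0, 0], [0, 0, 0]]
  ]
}}

```text
t: 21.3
position: [435.1, 297.0, -11.5]
eef_rot: [-0.001, 0.383, 0.924, -0.0]
wrist_force: [0.1, -0.6, -0.4]
gripper_width: 1.002
```

```bash
python3 - <<'E'
from plan import *
p,R,st=pose();print(st["t"],p,st["wrist_force"].round(1))
c=camera("side");pickle.dump(c,open("pics/side12.pkl","wb"));crop("side12","pics/s12.png",215,145,70,60,10)
E
```

```text
21.3 [435.13613143 297.02163124 -11.51900908] [ 0.1 -0.6 -0.4]
```

View pics/s12.png

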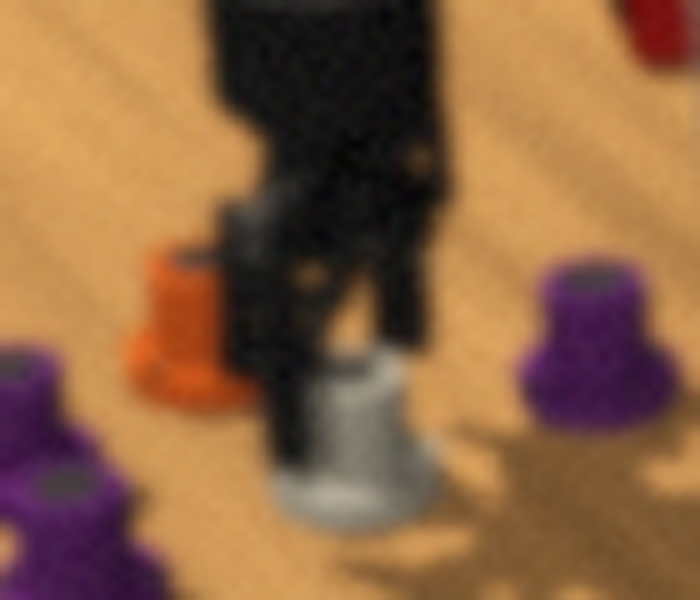

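Emit:
{"op": "carry_out", "data": {
  "motion": [
    [3, [0, 0, 0], [0, 0, 0]],
    [3, [0, 0, 0], [0, 0, 0]],
    [3, [0, 0, 0], [0, 0, 0]],
    [3, [0, 0, 0], [0, 0, 0]],
    [3, [0, 0, 0], [0, 0, 0]],
    [3, [0, 0, 0], [0, 0, 0]],
    [3, [0, 0, 0], [0, 0, 0]]
  ]
}}

```text
t: 22.22
position: [435.2, 297.1, -10.8]
eef_rot: [-0.001, 0.382, 0.924, -0.0]
wrist_force: [-2.1, -1.0, 8.9]
gripper_width: 0.431
```

Emit:
{"op": "carry_out", "data": {
  "motion": [
    [3, [0, 0, -0.5], [0, 0, 0]],
    [3, [0, 0, -1], [0, 0, 0]],
    [3, [0, 0, -2], [0, 0, 0]],
    [3, [0, 0, -2.5], [0, 0, 0]],
    [3, [0, 0, -3], [0, 0, 0]],
    [3, [0, 0, 0], [0, 0, 0]]
  ]
}}

```text
t: 22.98
position: [436.7, 297.9, 81.0]
eef_rot: [0.001, 0.382, 0.924, 0.001]
wrist_force: [0.3, -0.5, -1.4]
gripper_width: 0.427
```

```bash
python3 - <<'E'
from plan import *
p,R,st=pose();print(st["t"],p,st["wrist_force"].round(1),st["gripper_width"])
c=camera("side");pickle.dump(c,open("pics/side13.pkl","wb"));crop("side13","pics/s13.png",215,95,70,80,9)
E
```

```text
22.975 [436.6983907  297.89835303  81.04983796] [ 0.3 -0.5 -1.4] 0.42733161630329136
```

View pics/s13.png

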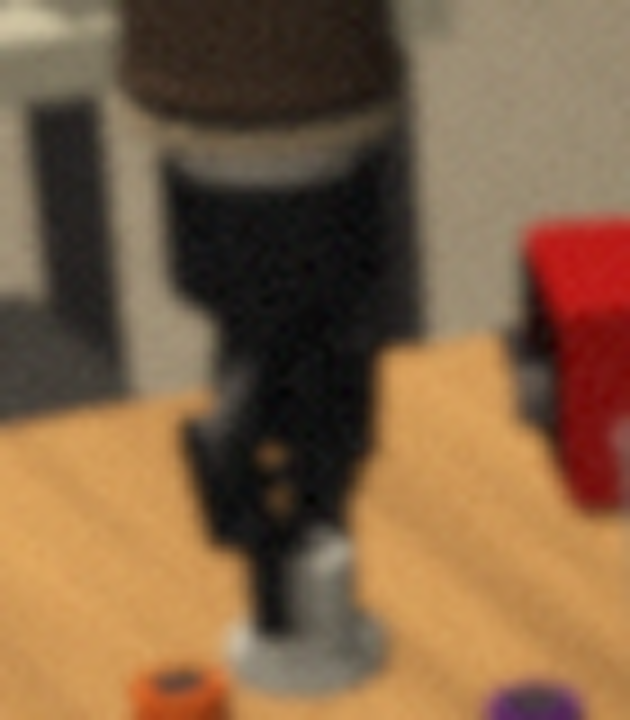

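```bash
cat >> plan.py <<'E'
SEATC=Rn.from_matrix(SP.as_matrix()[:,[1,0,2]]*[1,1,-1])
def seatc(h,off,dx=0,dy=0): return FACE+SP.apply([dx,dy,h])-SEATC.apply(off)
E
python3 - <<'E'
from plan import *
p,R,_=pose();off=np.array([.2,0,-10.8])
plan([((445,290,190),R,4),((545,140,235),down(25),7),(seatc(95,off),SEATC,8)],3);print(seatc(95,off))
E
```

```text
CALL
[[3,[-0.29,0.03,-2.76],[0,0,0]],[3,[-0.29,0.03,-2.75],[0,0,0]],[3,[-0.29,0.03,-2.76],[0,0,0]],[3,[-0.29,0.03,-2.75],[0,0,0]],[3,[-2.52,-0.51,-0.64],[0,0,2.9]],[3,[-2.55,-0.37,-0.65],[0,0,2.8]],[3,[-2.56,-0.26,-0.64],[0,0,2.9]],[3,[-2.58,-0.12,-0.65],[0,0,2.8]],[3,[-2.57,0.01,-0.64],[0,0,2.9]],[3,[-2.57,0.13,-0.65],[0.1,0,2.9]],[3,[-2.56,0.26,-0.65],[0,0,2.8]],[3,[-2.17,0.28,0.41],[-3.1,-0.5,2.4]]]
CALL
[[3,[-2.16,0.34,0.45],[-3.1,-0.6,2.5]],[3,[-2.13,0.41,0.48],[-3.1,-0.5,2.4]],[3,[-2.11,0.47,0.53],[-3.1,-0.6,2.4]],[3,[-2.08,0.53,0.58],[-3.1,-0.5,2.4]],[3,[-2.06,0.59,0.63],[-3.1,-0.6,2.5]],[3,[-2.02,0.63,0.69],[-3.1,-0.5,2.4]],[3,[-1.99,0.69,0.73],[-3.1,-0.5,2.4]]]
[638.38433031  -8.06755907 202.11111567]
```

Emit:
{"op": "carry_out", "data": {
  "motion": [
    [3, [-0.29, 0.03, -2.76], [0, 0, 0]],
    [3, [-0.29, 0.03, -2.75], [0, 0, 0]],
    [3, [-0.29, 0.03, -2.76], [0, 0, 0]],
    [3, [-0.29, 0.03, -2.75], [0, 0, 0]],
    [3, [-2.52, -0.51, -0.64], [0, 0, 2.9]],
    [3, [-2.55, -0.37, -0.65], [0, 0, 2.8]],
    [3, [-2.56, -0.26, -0.64], [0, 0, 2.9]],
    [3, [-2.58, -0.12, -0.65], [0, 0, 2.8]],
    [3, [-2.57, 0.01, -0.64], [0, 0, 2.9]],
    [3, [-2.57, 0.13, -0.65], [0.1, 0, 2.9]],
    [3, [-2.56, 0.26, -0.65], [0, 0, 2.8]],
    [3, [-2.17, 0.28, 0.41], [-3.1, -0.5, 2.4]]
  ]
}}

```text
t: 24.52
position: [557.6, 120.6, 229.0]
eef_rot: [0.017, 0.555, 0.831, 0.019]
wrist_force: [-0.4, 0.6, -2.4]
gripper_width: 0.431
```

Emit:
{"op": "carry_out", "data": {
  "motion": [
    [3, [-2.16, 0.34, 0.45], [-3.1, -0.6, 2.5]],
    [3, [-2.13, 0.41, 0.48], [-3.1, -0.5, 2.4]],
    [3, [-2.11, 0.47, 0.53], [-3.1, -0.6, 2.4]],
    [3, [-2.08, 0.53, 0.58], [-3.1, -0.5, 2.4]],
    [3, [-2.06, 0.59, 0.63], [-3.1, -0.6, 2.5]],
    [3, [-2.02, 0.63, 0.69], [-3.1, -0.5, 2.4]],
    [3, [-1.99, 0.69, 0.73], [-3.1, -0.5, 2.4]],
    [3, [0, 0, 0], [0, 0, 0]],
    [3, [0, 0, 0], [0, 0, 0]]
  ]
}}

```text
t: 25.65
position: [637.5, -8.0, 200.4]
eef_rot: [0.145, 0.658, 0.722, 0.158]
wrist_force: [0.0, 0.5, -1.6]
gripper_width: 0.426
```

```bash
cat > lookc.py <<'E'
from plan import *
def look(k,off,hub=0,sx=(315,115),tx=(270,100),w=65,plan_to=None):
    p,R,st=pose();print(st["t"],p,st["gripper_width"],st["wrist_force"].round(1))
    rel=SP.inv().apply(p+R.apply(off)-FACE);print("cap flange rel spigot",rel.round(2),"rot deg",np.degrees((SEATC.inv()*R).as_rotvec()).round(2))
    a=np.radians(np.arange(0,360,90));ring=np.c_[29*np.cos(a),29*np.sin(a),0*a]
    for n,(x0,y0) in(("side",sx),("top",tx)):
        c=camera(n);pickle.dump(c,open(f"pics/{n}{k}.pkl","wb"));crop(f"{n}{k}",f"pics/{n[0]}{k}.png",x0,y0,w,w,11)
        f=lambda X:((proj(c,X)-[x0,y0])*11).round().tolist()
        print(n,"cap centre bottom",f(p+R.apply(off)),"ring bottom",f(p+R.apply(off+ring)),"hub top",f(FACE+SP.apply([0,0,55.])))
    if plan_to is not None: plan([(plan_to,SEATC,5)],3,start=(p,R))
E
python3 - <<'E'
from lookc import *
off=np.array([.2,0,-10.8])
look(14,off,plan_to=seatc(62,off))
E
```

```text
25.65 [637.48153523  -8.01650052 200.41424123] 0.4260903491601363 [ 0.   0.5 -1.6]
cap flange rel spigot [-1.48  0.13 93.84] rot deg [ 0.24  0.01 -0.08]
side cap centre bottom [[425.0, 447.0]] ring bottom [[352.0, 410.0], [505.0, 379.0], [500.0, 485.0], [343.0, 516.0]] hub top [[471.0, 553.0]]
top cap centre bottom [[328.0, 572.0]] ring bottom [[192.0, 587.0], [312.0, 437.0], [463.0, 557.0], [343.0, 704.0]] hub top [[325.0, 529.0]]
CALL
[[3,[0,0.03,0.64],[0,0,0]],[3,[-0.01,0.04,0.63],[-0.1,0,0]],[3,[0,0.03,0.64],[0,0,0]],[3,[0,0.03,0.64],[-0.1,0,0.1]],[3,[0,0.03,0.63],[0,0,0]]]
```

View pics/s14.png

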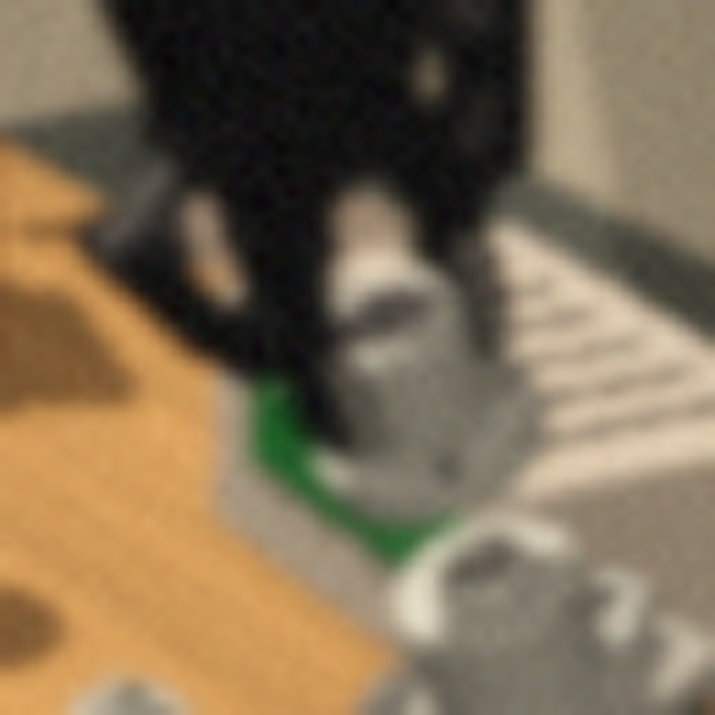

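View pics/t14.png

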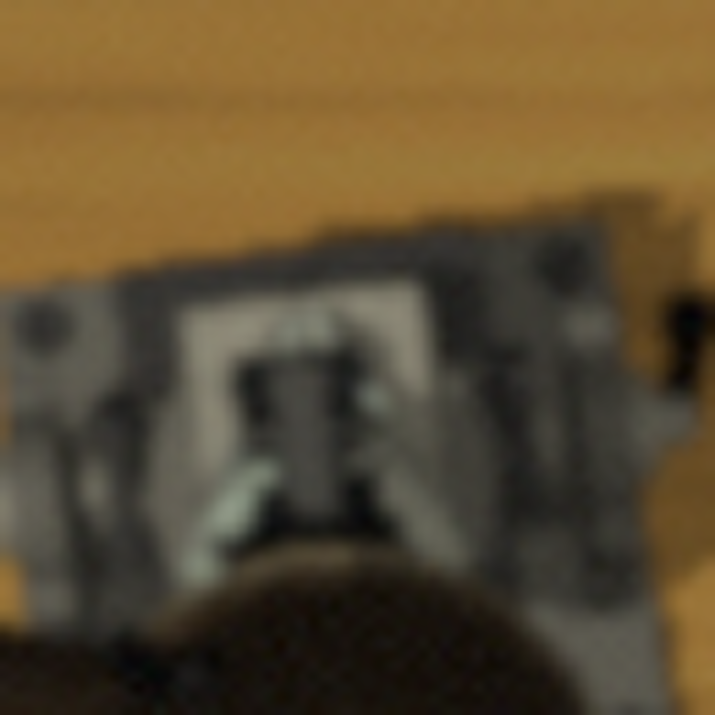

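Emit:
{"op": "carry_out", "data": {
  "motion": [
    [3, [0, 0.03, 0.64], [0, 0, 0]],
    [3, [-0.01, 0.04, 0.63], [-0.1, 0, 0]],
    [3, [0, 0.03, 0.64], [0, 0, 0]],
    [3, [0, 0.03, 0.64], [-0.1, 0, 0.1]],
    [3, [0, 0.03, 0.63], [0, 0, 0]],
    [3, [0, 0, 0], [0, 0, 0]],
    [3, [0, 0, 0], [0, 0, 0]]
  ]
}}

```text
t: 26.62
position: [652.8, -7.1, 172.9]
eef_rot: [0.146, 0.658, 0.721, 0.16]
wrist_force: [0.5, 0.4, -1.8]
gripper_width: 0.43
```

```bash
python3 - <<'E'
from lookc import *
off=np.array([.2,0,-10.8])
look(15,off,plan_to=seatc(57,off))
E
```

```text
26.625 [652.79443535  -7.06541244 172.92618682] 0.42971561545578235 [ 0.5  0.4 -1.8]
cap flange rel spigot [ 0.74 -0.32 62.45] rot deg [-0.08 -0.01  0.04]
side cap centre bottom [[466.0, 531.0]] ring bottom [[394.0, 494.0], [545.0, 464.0], [540.0, 570.0], [386.0, 600.0]] hub top [[471.0, 553.0]]
top cap centre bottom [[327.0, 532.0]] ring bottom [[194.0, 546.0], [312.0, 401.0], [459.0, 518.0], [341.0, 661.0]] hub top [[325.0, 529.0]]
CALL
[[3,[0.01,-0.02,0.11],[0,0,0]],[3,[0,-0.01,0.11],[0,0,0]],[3,[0.01,-0.02,0.11],[0,0,0]],[3,[0.01,-0.01,0.11],[0.1,0,0]],[3,[0,-0.02,0.1],[0,0,0]]]
```

View pics/s15.png

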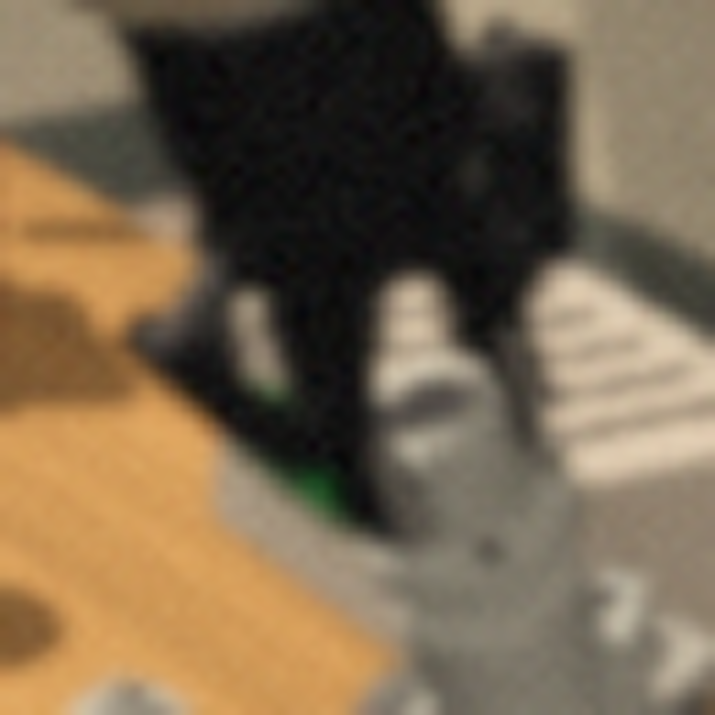

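View pics/t15.png

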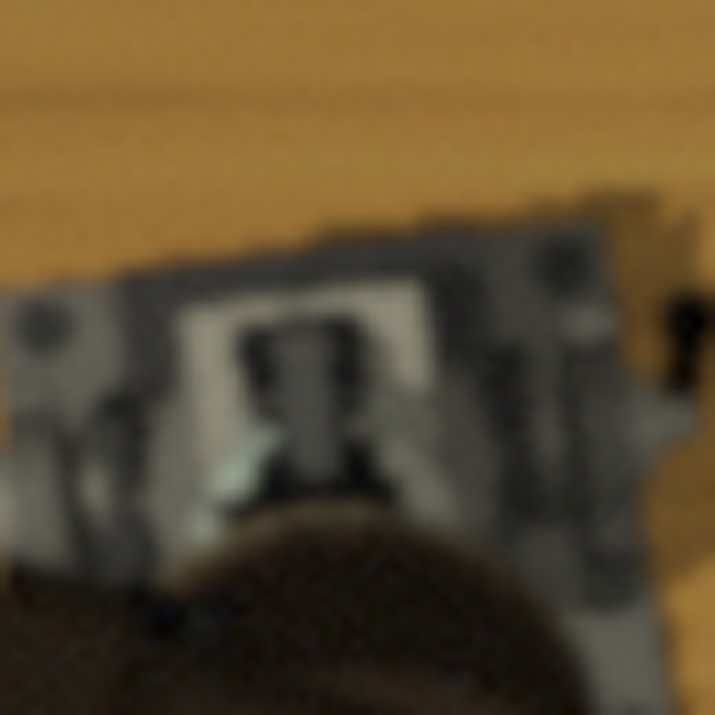

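Emit:
{"op": "carry_out", "data": {
  "motion": [
    [3, [0.03, -0.04, 0.1], [0, 0, 0]],
    [3, [0, -0.02, 0.1], [0, 0, 0]],
    [3, [0, 0, 0.1], [0, 0, 0]],
    [3, [0, 0, 0.1], [0, 0, 0]],
    [3, [0, 0, 0.1], [0, 0, 0]],
    [3, [0, 0, 0.1], [0, 0, 0]],
    [3, [0, 0, 0], [0, 0, 0]]
  ]
}}

```text
t: 27.6
position: [654.8, -6.5, 167.1]
eef_rot: [0.146, 0.658, 0.721, 0.16]
wrist_force: [-0.4, 0.8, -0.7]
gripper_width: 0.425
```

```bash
python3 - <<'E'
from lookc import *
off=np.array([.2,0,-10.8])
p,R,st=pose();print(st["wrist_force"],SP.inv().apply(p+R.apply(off)-FACE))
E
```

```text
[-0.4110566   0.7674022  -0.74157543] [1.01519882e-01 1.98133922e-02 5.63359842e+01]
```

Emit:
{"op": "carry_out", "data": {
  "motion": [
    [3, [0, 0, 0.1], [0, 0, 0]],
    [3, [0, 0, 0.1], [0, 0, 0]],
    [3, [0, 0, 0], [0, 0, 0]]
  ]
}}

```text
t: 27.98
position: [655.6, -6.5, 165.3]
eef_rot: [0.146, 0.658, 0.721, 0.16]
wrist_force: [0.4, 0.7, -1.2]
gripper_width: 0.427
```

Emit:
{"op": "carry_out", "data": {
  "motion": [
    [3, [0, 0, 0.1], [0, 0, 0]],
    [3, [0, 0, 0.1], [0, 0, 0]],
    [3, [0, 0, 0], [0, 0, 0]]
  ]
}}

```text
t: 28.35
position: [656.5, -6.4, 163.5]
eef_rot: [0.146, 0.658, 0.721, 0.16]
wrist_force: [-1.1, 0.4, -2.0]
gripper_width: 0.43
```

Emit:
{"op": "carry_out", "data": {
  "motion": [
    [3, [0, 0, 0.1], [0, 0, 0]],
    [3, [0, 0, 0.1], [0, 0, 0]],
    [3, [0, 0, 0], [0, 0, 0]]
  ]
}}

```text
t: 28.72
position: [657.3, -6.3, 161.7]
eef_rot: [0.146, 0.658, 0.721, 0.16]
wrist_force: [0.2, -0.4, -1.6]
gripper_width: 0.426
```

Emit:
{"op": "carry_out", "data": {
  "motion": [
    [3, [0, 0, 0.1], [0, 0, 0]],
    [3, [0, 0, 0.05], [0, 0, 0]],
    [3, [0, 0, 0], [0, 0, 0]]
  ]
}}

```text
t: 29.1
position: [657.9, -6.3, 160.3]
eef_rot: [0.146, 0.658, 0.721, 0.16]
wrist_force: [0.1, -0.4, -2.0]
gripper_width: 0.427
```

Emit:
{"op": "carry_out", "data": {
  "motion": [
    [3, [0, 0, 0.05], [0, 0, 0]],
    [3, [0, 0, 0.05], [0, 0, 0]]
  ]
}}

```text
t: 29.35
position: [658.4, -6.2, 159.5]
eef_rot: [0.146, 0.658, 0.721, 0.16]
wrist_force: [-2.0, 0.2, -0.1]
gripper_width: 0.426
```

Emit:
{"op": "carry_out", "data": {
  "motion": [
    [3, [0, 0, 0.05], [0, 0, 0]],
    [3, [0, 0, 0.05], [0, 0, 0]]
  ]
}}

```text
t: 29.6
position: [658.6, -6.2, 159.2]
eef_rot: [0.146, 0.658, 0.721, 0.161]
wrist_force: [-14.6, -2.1, 20.4]
gripper_width: 0.427
```

```bash
python3 - <<'E'
from lookc import *
off=np.array([.2,0,-10.8])
p,R,st=pose();print(st["wrist_force"],SP.inv().apply(st["wrist_force"]),SP.inv().apply(p+R.apply(off)-FACE))
E
```

```text
[-14.57837279  -2.08239884  20.43073934] [-4.69558556 -0.7345843  24.73241416] [ 2.71278673e-01 -3.90974116e-02  4.75374163e+01]
```

Emit:
{"op": "carry_out", "data": {
  "motion": [
    [3, [0, 0, -0.05], [0, 0, 0]],
    [5, [0, 0, 0], [0, 0, 0]],
    [7, [0, 0, 0], [0, 0, 0]],
    [7, [0, 0, 0], [0, 0, 0]],
    [7, [0, 0, 0], [0, 0, 0]],
    [7, [0, 0, 0], [0, 0, 0]]
  ]
}}

```text
t: 30.35
position: [658.6, -6.2, 159.0]
eef_rot: [0.146, 0.658, 0.721, 0.16]
wrist_force: [0.3, -0.4, 0.8]
gripper_width: 0.823
```

Emit:
{"op": "carry_out", "data": {
  "motion": [
    [7, [0, 0, -1], [0, 0, 0]],
    [7, [0, 0, -2], [0, 0, 0]],
    [7, [0, 0, -3], [0, 0, 0]],
    [7, [0, -1, -3], [0, 0, 0]],
    [7, [3, -3, -2], [0, 0, 0]],
    [7, [4, -3, 0], [0, 0, 0]],
    [7, [4, -3, 0], [0, 0, 0]],
    [7, [4, -2, 0], [0, 0, 0]],
    [7, [0, 0, 0], [0, 0, 0]],
    [7, [0, 0, 0], [0, 0, 0]]
  ]
}}

```text
t: 31.6
position: [490.6, 129.1, 208.5]
eef_rot: [0.147, 0.657, 0.721, 0.161]
wrist_force: [1.1, 0.3, -0.3]
gripper_width: 0.824
```

```bash
python3 - <<'E'
from lookc import *
off=np.array([.2,0,-10.8])
look(16,off)
for n,o in(("side16",(315,115)),("top16",(270,100))):
    c=load(n);print(n,((proj(c,FACE+SP.apply([[0,0,93.3],[0,0,47.3]]))-o)*11).round().tolist())
cv2.imwrite("pics/full16.png",load("top16")["img"][:,:,::-1])
E
```

```text
31.6 [490.62473391 129.08616229 208.52073053] 0.8236622379252472 [ 1.1  0.3 -0.3]
cap flange rel spigot [-119.25  150.14  157.67] rot deg [-0.14  0.01 -0.04]
side cap centre bottom [[-337.0, 349.0]] ring bottom [[-396.0, 315.0], [-254.0, 284.0], [-276.0, 385.0], [-421.0, 416.0]] hub top [[471.0, 553.0]]
top cap centre bottom [[-326.0, 1269.0]] ring bottom [[-465.0, 1285.0], [-347.0, 1137.0], [-186.0, 1254.0], [-305.0, 1399.0]] hub top [[325.0, 529.0]]
side16 [[430.0, 445.0], [479.0, 575.0]]
top16 [[327.0, 564.0], [325.0, 522.0]]
```

View pics/s16.png

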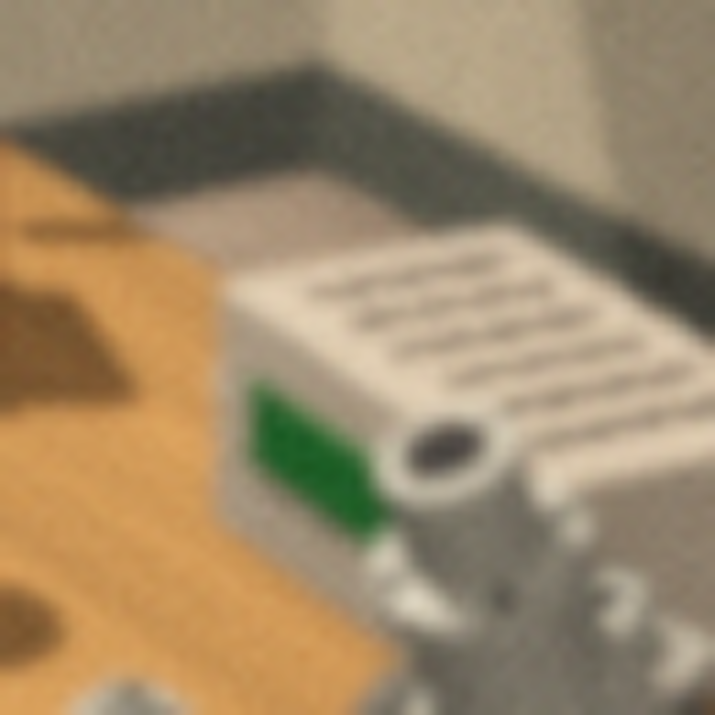

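View pics/t16.png

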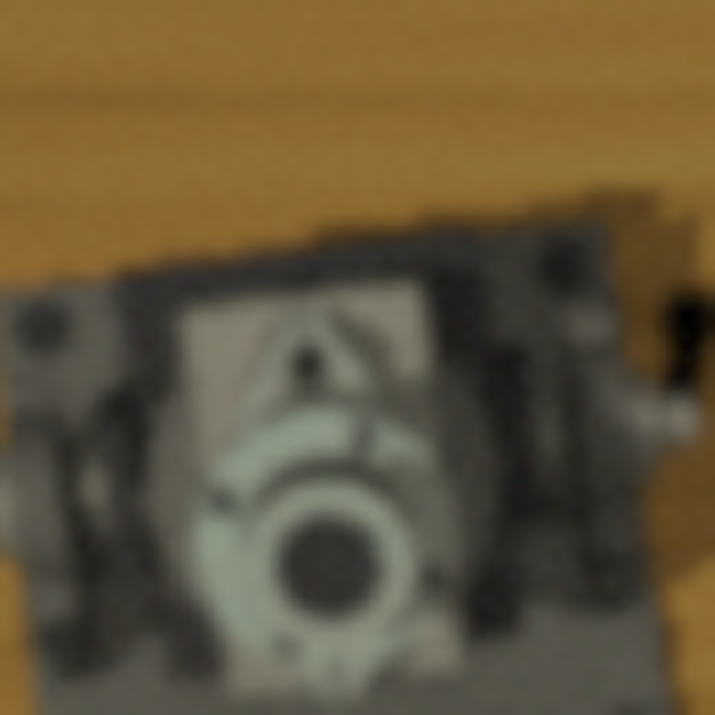

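View pics/full16.png

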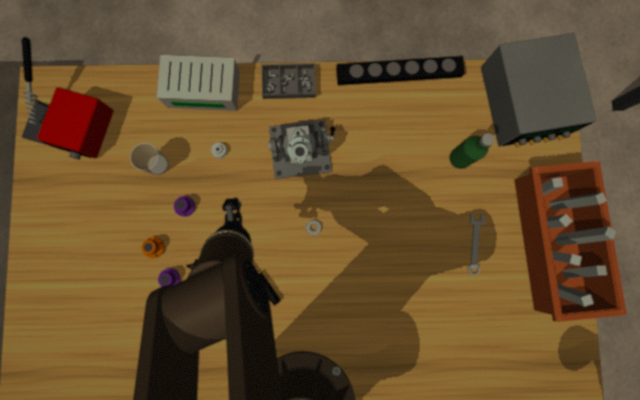

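```bash
python3 -c "
from workcell import *
s=get_state();print(s['t'],abs(s['dq']).max());print(sign_off())"
```

```text
31.7 0.010921180143103542
the job is handed in; nothing more can be done
None
```

The hub is on the unit's spigot with its ears in line with the bolt holes. The cap is on the hub's top spigot. Both are let go, and the job was handed in at 31.7 s.

**Last checks**
- **Contact:** each part slid on with no noticeable force until firm contact at about 25 to 30 N, pushing back square to the face for the hub and nearly so for the cap. Contact came 1.4 to 1.5 mm higher than I expected for both parts. I took that as a small error in my estimate of the face height.
- **Cap:** its top appeared within about 1.5 px (3 mm) of where I expected it in the side view and under 0.5 px in the top view. About 1 px of the side difference is an offset already there for the unit and hub.
- **Hub:** its bore and ear holes matched the unit's bolt holes to about 0.5 px in the top view.
- **Surroundings:** in the last top view the cup, bottle, bearing, pulley and wrench looked unmoved. The screwdriver was half hidden by the arm but looked unmoved. The arm was clear of everything.

**What disagreed**
- **Fingertips:** in the pictures they ended about 30 mm behind the reported TCP when part closed, and about 40 mm when open. I set the grasp heights from the pictures, so the reported TCP was about 11 mm below the table at both grasps, with no contact.
- **Cameras:** the two views differed by 1 to 2 px. I aligned the hub by comparing it with the unit's bolt holes in the same picture, and the cap by comparing it with the seated hub.

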